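# Stir the grinding balls, then hold the clamp lever level over the jar

## Task

Get the ball-mill jar ready to close: take the white rod out of its stand, stir the grinding balls in the open jar round for three full turns, wide enough so that every ball is shifted and none stays stuck, and stand the rod back in the hole it came from. Then lift the clamp lever by the bright flats at its balance point, bring its hub over the pillar and its foot over the jar, and lower it only until the pillar's nose is inside the bore. Finish still holding the lever there, level and carried by the gripper alone, with about three centimetres left between foot and jar so that I can slip the lid in; keep the balls in the jar and leave the lid and the glassware where they are.

Things in the scene. Friction and masses are not known exactly. Their poses are not given: they have to be found in the camera images.
- jar_fixture: fixed jar holder of a small ball mill: grey plate 108 x 262 x 12 mm; origin under the plate's centre, on the bench; long axis its y, z up. At y = +65 mm a steel pillar, at y = -65 mm the open steel grinding jar (outer diameter 88, inner 76 mm; inner floor at z = 18 mm, rim at z = 62 mm) in a seat ring 104 mm across and 22 mm high
- pillar_tip (a point): tip of the pillar, 120 mm above the bench; axes as the jar holder's. The pillar is 14 mm thick, its top 14 mm taper to a round nose; 50 mm below the tip (z = 70 mm) it stands on a shoulder 42 mm across
- jar_mouth (a point): centre of the jar's mouth, in the plane of the rim, 62 mm above the bench, 44 mm above the jar's inner floor, 130 mm from the pillar's axis; axes as the jar holder's (its +y points to the pillar)
- ball_1_center (a point): centre of grinding ball 1 of 6: smooth slippery white ceramic balls, 20 mm, 25 g, alike; at the start they lie on the jar's floor in a loose ring of about 25 mm radius and the middle is free; stir about 20 mm from the middle to push them along the wall
- ball_2_center (a point): centre of grinding ball 2 of 6, like ball 1
- ball_3_center (a point): centre of grinding ball 3 of 6, like ball 1
- ball_4_center (a point): centre of grinding ball 4 of 6, like ball 1
- ball_5_center (a point): centre of grinding ball 5 of 6, like ball 1
- ball_6_center (a point): centre of grinding ball 6 of 6, like ball 1
- stir_rod: round white plastic rod, 12 mm thick, 190 mm long, 30 g, standing upright in the hole of the stand nearest its -y end; its length runs along its own y (up at the start); the origin lies at mid-length on its side, 6 mm off the axis. Firm grip of 40 to 60 N; the top 40 mm is the place to hold it
- rod_tip (a point): lower end of the white rod, on its axis; its own y axis runs up the rod
- rod_top (a point): upper end of the white rod, on its axis, 190 mm from the tip
- rod_stand: fixed grey plastic block 64 x 140 x 55 mm, long axis its y, origin under its centre; three round holes 17 mm wide and 45 mm deep with a 3 mm chamfer at y = -45, 0 and +45 mm. The white rod stands in the one at -45 mm; a thinner glass rod, fixed, 210 mm above the bench, stands in the one at +45 mm; the middle one is empty
- stand_hole (a point): centre of the mouth of the white rod's hole, in the stand's top face, 55 mm above the bench
- clamp_lever: cast clamp lever, 0.8 kg (within 15 %), lying level; origin: centre of the hub's underside, z up; the bar runs from the hub along -y. Hub 46 mm across, 44 high, vertical through bore 19 mm wide. Bar 20 wide, z = 20 to 40. Bright grip flats 26 mm wide (x), 46 long, z = 18 to 42. At the far end a screw with a black star knob (top at 59 mm) and a foot 40 mm across. Grip: 60 N
- lever_bore (a point): centre of the bore's lower mouth, in the hub's underside; axes as the lever's
- lever_balance (a point): balance point (centre of mass) of the lever, within 6 mm: in the middle of the flats, 47 mm from the bore's axis towards the foot, 30 mm above the underside
- lever_foot (a point): centre of the foot's underside, 130 mm from the bore's axis
- jar_lid: loose steel lid of the jar, 88 mm across, 13 mm high, on the bench; origin under its centre; to be left alone
- beaker: glass beaker, 44 mm across, 63 mm high, origin under its centre; to be left alone
- flask: conical glass flask, 50 mm across, 76 mm high, origin under its centre; to be left alone

How it is judged:
By the outcome, as a careful person would: the job done as asked, in the order asked, and still so for the second after the job is handed in, while the arm keeps its last pose, push and grip.
It also fails if it takes over 72 s, if anything falls off the work surface, if the arm or the gripper's body presses on something with over 40 N, if the wrist force passes 120 N, or if a joint passes its speed limit or range.

## Robot

A 6-joint arm with a two-finger parallel gripper is mounted at the origin on a cart in front of the work surface, level with it; the furniture and walls round the work are solid. World frame = base frame: x ahead of the robot, y to its left, z up, the work surface at z = 0. Lengths are in m, angles in degrees, forces in N, time in s.
With the tool pointing down it reaches from about 0.3 to 0.775 m from the base axis. Payload 14.6 kg.
Tool frame: the origin (TCP) lies at the very end of the fingers, on their centre line; the grasp point (between the pads) lies 19 mm behind it (r.grip_point_offset is the distance from the TCP to the grasp point, in m); x points along the fingers, y is the direction in which the jaws open and shut, and the axes are right-handed (so a half turn about x gives the same grasp; the last joint's range is limited). The gripper opens to 85 mm and grips with 20 to 120 N. Pads are 22 mm wide; open, the fingers measure 114 mm over their backs; the gripper's body (76 mm by 85 mm) begins 54 mm behind the grasp point. The pads swing forward as they close: fully open they stand 13 mm farther back than shut.
Start: joints at [70.153, 17.183, 87.147, -0, 75.671, -3.816], TCP at [0.152, 0.529, 0.198] pointing down, gripper open.
Joint ranges: [-173.82, 173.82], [-45.26, 126.66], [13.44, 144.39], [-59.66, 239.66], [0, 175.72], [-146.38, 146.38]. Speed limits (degrees/s): [127.2, 127.2, 147.25, 180, 180, 180].

## Interface

Orientations are given as a 3x3 rotation matrix whose columns are the frame's x, y, z axes.
In Python, from plant import r, optics gives the robot as it stands.
- The arm moves only by the shell command python3 -m pendant 'ROWS' [FORCE]. ROWS is JSON, a list of rows, each a list of 3 entries, a list of its own where there are three numbers: the shift along the tool's x, y, z in m, then the turn about the tool's x in rad, then the opening, from 0 (shut) to 1 (fully open). In form: [[[tx, ty, tz], roll, fingers], ...]. A call has exactly 8 rows; each row shifts and turns the pose as measured when the row begins, along the tool's axes as they then stand; what a row does not reach is not made up. A row lasts 1/8 s, in which the tool goes at most 62.5 mm and 10.7 degrees, less where a joint would pass 70% of its speed; a pose out of reach is approached as far as the arm can. A call is refused whole if a number of a shift passes 0.0625 or a number of a turn 0.188, either way. A call with a gripper value outside its range is refused whole. The fingers move at their own pace and stop on an object; FORCE is the grip in N (left out, the last holds). Time passes only in rows, so rows that do not move let the fingers close, or fill a call up. It gives the time, the measured TCP pose, the force and the opening at its end, in the units of the state.
- r.get_obs(): the state, without advancing time (a new reading comes with each control period).
- optics.grab_frame(name): name is "scene" or "top" or "wrist"; returns a dict with "color" (400x640x3 uint8, red, green, blue), "intrinsics" (3x3 intrinsics, pixels), "cam_to_world" (4x4, takes a point from camera to world coordinates); the wrist camera has in their place "mount" (4x4, takes a point from camera to tool coordinates, whose origin is the TCP and whose axes are the tool frame's). Camera axes: x right, y up, looking along -z (the intrinsics and any distortion apply to the point x, -y, -z); pixel columns grow to the right and rows downward; lengths in m; the calibration is good to about 2 mm. The wrist camera is an equidistant fisheye: a pixel r from the principal point sees the ray r / f radians off the axis. A picture is of the moment at which its call begins: read the wrist's pose just before it. There is no depth.
- r.sign_off(): hands the job in, once; it reports no verdict.
The state is a dict: "time": time; "joint_pos": joint angles; "dq": joint speeds; "joint_efforts": joint torques, N m; "ee_pos": TCP position; "orientation": TCP orientation; "wrist_force": force on the tool from outside, world axes, zero at the start; "ft_torque": the same for the moment, N m; "width": opening from 0.0 (shut) to 1.0 (fully open).
Only numpy, scipy, OpenCV 4.12 (cv2) and the standard library are available. Lean on these libraries where they do the work, as an engineer would, in place of code of your own. Each camera call takes 0.05 s, during which the arm holds its last target. There are 200 camera calls.

## Working session

There is one attempt and no reset: what is moved stays moved. The work goes in short steps, Python scripts to look and compute and a shell command to move; the robot and the scene stay as the last step left them, time stands still between calls to the robot, and variables do not carry over. Pictures are saved under pics/ and viewed, about 8 in all and at most 12, crops included, and the job is handed in when it is done.

```bash
ls; mkdir -p pics; python3 - <<'E'
from plant import r, optics
import cv2,pickle
o=r.get_obs(); print(o)
print(r.grip_point_offset)
for n in ("scene","top"):
    f=optics.grab_frame(n); cv2.imwrite(f"pics/{n}0.png",f["color"][:,:,::-1]); pickle.dump(f,open(f"{n}0.pkl","wb"))
    print(n,f["intrinsics"],f["cam_to_world"], [k for k in f])
E
```

```text
pics
{'time': 0.0, 'joint_pos': array([ 7.01522048e+01,  1.72156616e+01,  8.71809069e+01,  1.04805154e-03,
        7.56701016e+01, -3.81531598e+00]), 'dq': array([ 0.04985049,  0.00197451,  0.00567974, -0.00187101, -0.03706977,
       -0.06467093]), 'joint_efforts': array([ 2.13184714e-03, -5.43503022e+01, -3.61790121e+01,  6.24208653e-06,
        4.05547340e-03,  5.27742509e-05]), 'ee_pos': array([0.15179948, 0.52835115, 0.19761654]), 'orientation': array([[-4.11742877e-04,  2.76186344e-01,  9.61104018e-01],
       [-1.08847414e-03,  9.61103406e-01, -2.76186635e-01],
       [-9.99999323e-01, -1.15985475e-03, -9.51057880e-05]]), 'wrist_force': array([-4.87539748e-01, -1.02662902e+00,  5.49100928e-04]), 'ft_torque': array([-0.02600098,  0.03490691, -0.00137704]), 'width': 0.9987176241490007}
0.0187
scene [[394.17550468   0.         316.72250365]
 [  0.         394.17550468 200.25010532]
 [  0.           0.           1.        ]] [[ 6.88578154e-01  5.10485929e-01 -5.15038097e-01 -1.50630349e-02]
 [-7.25161953e-01  4.85238508e-01 -4.88552691e-01 -5.41908823e-01]
 [ 5.17043421e-04  7.09892743e-01  7.04309610e-01  9.07167084e-01]
 [ 0.00000000e+00  0.00000000e+00  0.00000000e+00  1.00000000e+00]] ['color', 'intrinsics', 'cam_to_world']
top [[435.45376729   0.         318.91999416]
 [  0.         435.45376729 197.18009   ]
 [  0.           0.           1.        ]] [[ 0.02052284  0.99128946 -0.13009233  0.38864466]
 [-0.99978835  0.02016107 -0.00409735 -0.04374268]
 [-0.00143886  0.13014889  0.99149342  1.26766144]
 [ 0.          0.          0.          1.        ]] ['color', 'intrinsics', 'cam_to_world']
```

View pics/top0.png

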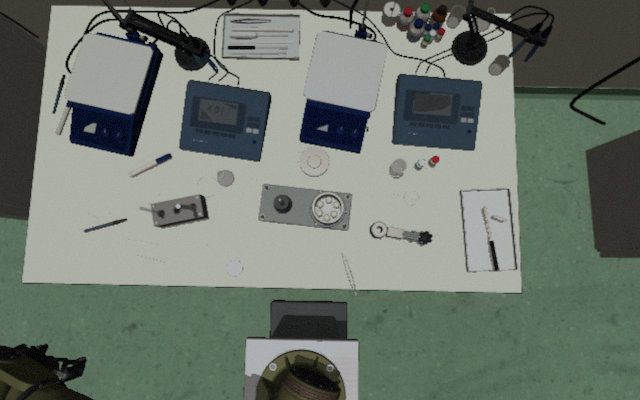

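View pics/scene0.png

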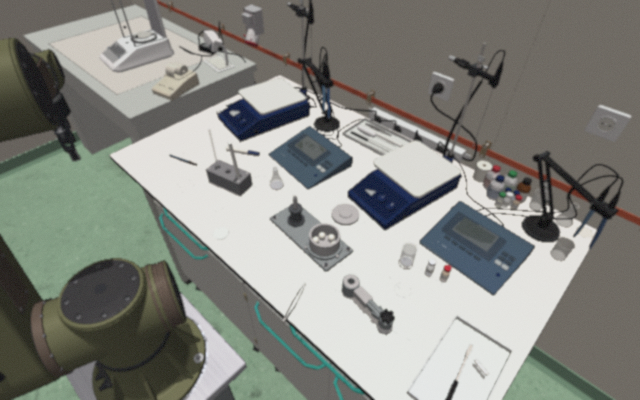

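The top view shows the stand at (180,209), the fixture at (305,207) with pillar at (283,203) and jar at (328,207), and the lever with its hub at (378,230) and knob at (425,238). The lid is at (314,161) and the flask at (225,178). The arm is at the lower left and hides nothing. Next I'll enlarge the relevant area.

```bash
python3 - <<'E'
import cv2,numpy as np
t=cv2.imread("pics/top0.png"); s=cv2.imread("pics/scene0.png")
def up(a,k): return cv2.resize(a,None,fx=k,fy=k,interpolation=cv2.INTER_CUBIC)
A=np.hstack([up(t[185:235,140:220],5),up(t[215:255,360:440],5)[:200] if 0 else cv2.resize(t[205:255,360:440],None,fx=5,fy=5,interpolation=cv2.INTER_CUBIC)])
B=np.hstack([up(t[178:238,250:360],4)[:240],np.zeros((240,360,3),np.uint8)])
B[:,440:800]=up(s[120:200,200:320],3)
cv2.imwrite("pics/z1.png",np.vstack([A,B]))
E
```

```text
(no output)
```

View pics/z1.png

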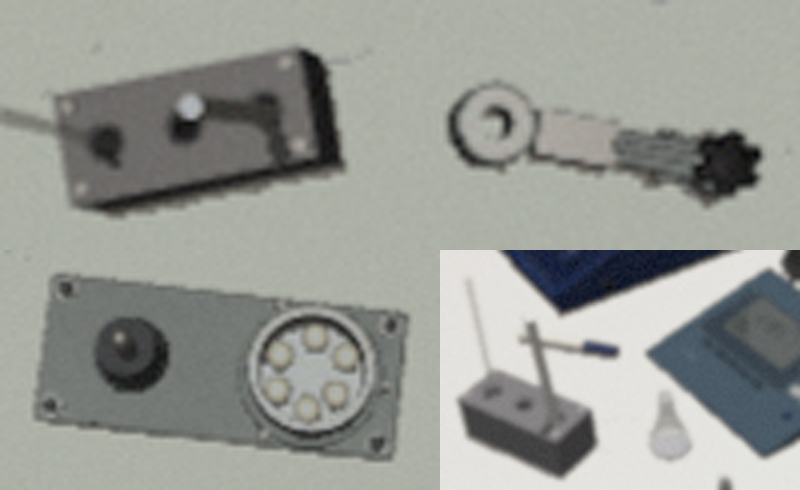

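```bash
cat >h.py <<'E'
import numpy as np,cv2,pickle
from plant import r,optics
def ray(f,u,v,T=None):
    K=f["intrinsics"]; x=(u-K[0,2])/K[0,0]; y=(v-K[1,2])/K[1,1]
    if "mount" in f:   # equidistant fisheye
        th=np.hypot(x,y); s=np.sinc(th/np.pi); d=np.array([x*s,-y*s,-np.cos(th)]); M=T@f["mount"]
    else: d=np.array([x,-y,-1.]); M=f["cam_to_world"]
    return M[:3,3],M[:3,:3]@(d/np.linalg.norm(d))
def onz(f,u,v,z,T=None):
    p,d=ray(f,u,v,T); return p+d*(z-p[2])/d[2]
def proj(f,P,T=None):
    M=f["cam_to_world"] if "mount" not in f else T@f["mount"]
    K=f["intrinsics"]; c=M[:3,:3].T@(np.asarray(P)-M[:3,3]); x,y,z=c[0],-c[1],-c[2]
    if "mount" in f:
        rr=np.hypot(x,y); th=np.arctan2(rr,z); q=th/max(rr,1e-9); return np.array([K[0,2]+K[0,0]*x*q,K[1,2]+K[1,1]*y*q])
    return np.array([K[0,2]+K[0,0]*x/z,K[1,2]+K[1,1]*y/z])
def tri(*rays):
    A=sum(np.eye(3)-np.outer(d,d) for p,d in rays); b=sum((np.eye(3)-np.outer(d,d))@p for p,d in rays); return np.linalg.solve(A,b)
def T():
    o=r.get_obs(); M=np.eye(4); M[:3,:3]=o["orientation"]; M[:3,3]=o["ee_pos"]; return M
def wrist(name):
    M=T(); f=optics.grab_frame("wrist"); f["T"]=M; pickle.dump(f,open(name+".pkl","wb")); cv2.imwrite(f"pics/{name}.png",f["color"][:,:,::-1]); return f
def load(n): return pickle.load(open(n+".pkl","rb"))
E
python3 - <<'E'
from h import *
np.set_printoptions(precision=4,suppress=True)
t=load("top0"); s=load("scene0")
for n,u,v,z in [("sTL",151,204.4,.055),("sTR",200,194.4,.055),("sBR",206,218,.055),("sBL",155,226,.055),("rodtop",178,206.2,.2),("pillar",250+122/4,178+85/4,.12),("jar",250+311/4,178+121/4,.062),
 ("fTL",250+52/4,178+25/4,.012),("fTR",250+409/4,178+64/4,.012),("fBR",250+392/4,178+208/4,.012),("fBL",250+35/4,178+172/4,.012),
 ("hub",360+(497-400)/5,205+120/5,.044),("knob",360+(727-400)/5,205+163/5,.059),("flats",360+(577-400)/5,205+137/5,.042),("beaker",398,168,.06),("flask",225,178,.05),("lid",314,161,.013)]:
    print(n,onz(t,u,v,z))
f=wrist("w0"); print(f["intrinsics"],f["mount"])
E
```

```text
sTL [0.5178 0.4316 0.055 ]
sTR [0.5488 0.2958 0.055 ]
sBR [0.4827 0.2753 0.055 ]
sBL [0.4575 0.4162 0.055 ]
rodtop [0.4992 0.3078 0.2   ]
pillar [0.5316 0.0629 0.12  ]
jar [ 0.5163 -0.064   0.062 ]
fTL [0.5882 0.1255 0.012 ]
fTR [ 0.5647 -0.1354  0.012 ]
fBR [ 0.4598 -0.1242  0.012 ]
fBL [0.4805 0.1338 0.012 ]
hub [ 0.4626 -0.2102  0.044 ]
knob [ 0.4405 -0.3354  0.059 ]
flats [ 0.4541 -0.2555  0.042 ]
beaker [ 0.6346 -0.2601  0.06  ]
flask [0.5979 0.2289 0.05  ]
lid [ 0.6602 -0.0219  0.013 ]
[[309.7069   0.     322.4035]
 [  0.     309.7069 201.2513]
 [  0.       0.       1.    ]] [[ 0.0003  0.2632 -0.9648 -0.1747]
 [ 1.      0.0002  0.0004  0.0001]
 [ 0.0003 -0.9648 -0.2632 -0.0657]
 [ 0.      0.      0.      1.    ]]
```

View pics/w0.png

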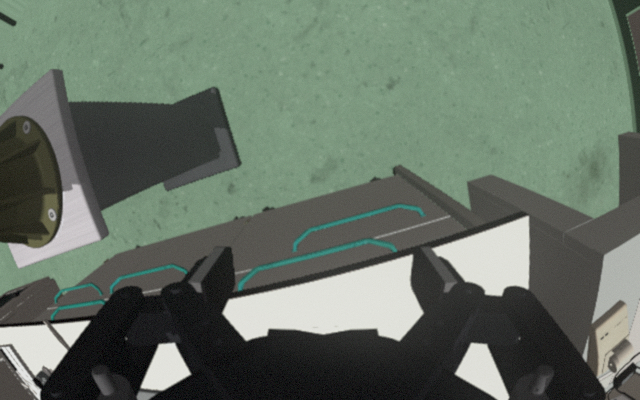

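```bash
python3 -m pendant '[[[-0.02,-0.012,0.049],0,1],[[-0.02,-0.012,0.049],0,1],[[-0.02,-0.012,0.049],0,1],[[-0.02,-0.012,0.049],0,1],[[-0.01,-0.012,0.049],0,1],[[-0.01,-0.012,0.049],0,1],[[0,-0.012,0.049],0,1],[[0,-0.012,0.049],0,1]]'
python3 -m pendant '[[[0,0,0],0.183,1],[[0,0,0],0.183,1],[[0,0,0],0.183,1],[[0,0,0],0.183,1],[[0,0,0],0.183,1],[[0,0,0],0.183,1],[[0,0,0],0.183,1],[[0,0,0],0.183,1]]'
python3 - <<'E'
from h import *
f=wrist("w1")
E
```

```text
time: 1.15
ee_pos: [0.5102, 0.3229, 0.2995]
orientation: [[-0.002, 0.271, 0.963], [-0.004, 0.963, -0.271], [-1.0, -0.004, -0.0]]
wrist_force: [0.2, -0.4, 0.6]
width: 0.998
time: 2.15
ee_pos: [0.5129, 0.3196, 0.2955]
orientation: [[-0.007, 0.979, -0.203], [-0.007, -0.203, -0.979], [-1.0, -0.006, 0.009]]
wrist_force: [-0.0, -0.8, 0.3]
width: 1.001
```

View pics/w1.png

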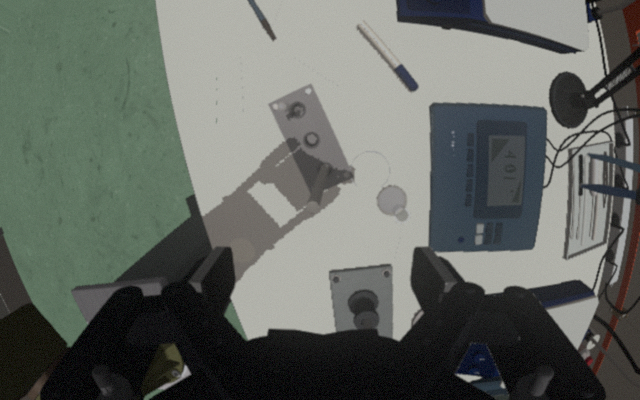

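The wrist view shows the stand from (290,95) to (345,180), with the glass rod's hole near (297,110), the empty hole near (312,140), and the white rod around (325,185). I'll enlarge it with projections of my estimates.

```bash
python3 - <<'E'
from h import *
f=load("w1"); Tm=f["T"]; im=f["color"][:,:,::-1].copy()
k=6; c=cv2.resize(im[80:220,255:385],None,fx=k,fy=k*0+4.2,interpolation=cv2.INTER_CUBIC) if 0 else cv2.resize(im[80:220,255:385],None,fx=4.2,fy=4.2,interpolation=cv2.INTER_CUBIC)
for P in [(.5178,.4316,.055),(.5488,.2958,.055),(.4827,.2753,.055),(.4575,.4162,.055),(.5107,.3106,.055),(.499,.308,.2)]:
    u=proj(f,P,Tm); print(P,u); cv2.drawMarker(c,tuple(int(a) for a in ((u-[255,80])*4.2)),(0,0,255),0,12)
cv2.imwrite("pics/z2.png",c)
E
```

```text
(0.5178, 0.4316, 0.055) [309.16119379  84.41455061]
(0.5488, 0.2958, 0.055) [352.08106956 178.09688074]
(0.4827, 0.2753, 0.055) [308.08866594 201.61063296]
(0.4575, 0.4162, 0.055) [267.406862   105.68147112]
(0.5107, 0.3106, 0.055) [322.61234269 173.14877442]
(0.499, 0.308, 0.2) [309.78780524 207.76062294]
```

View pics/z2.png

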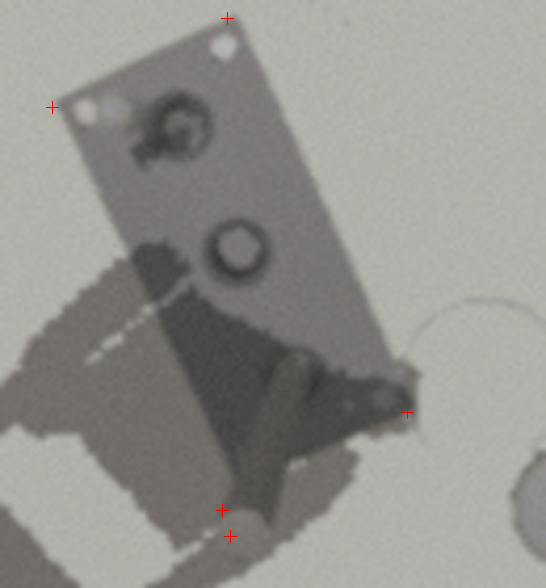

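Projected estimates match the stand within about 2 px. In the crop the rod top is at (245,533), and the hole centres are at (180,127) and (238,250).

```bash
python3 - <<'E'
from h import *
np.set_printoptions(precision=4,suppress=True)
f=load("w1"); Tm=f["T"]; t=load("top0"); s=load("scene0")
w=lambda a,b:(255+a/4.2,80+b/4.2)
g=onz(f,*w(180,127),.055,Tm); m=onz(f,*w(238,250),.055,Tm); print("holes",g,m,np.linalg.norm(g-m),"rod hole",2*m-g)
for c in [(227,18),(63,103),(413,380)]: print("corner",onz(f,*w(*c),.055,Tm))
print("rodtop wrist z.2",onz(f,*w(245,533),.2,Tm),"top",onz(t,178,206.2,.2))
print("tri",tri(ray(f,*w(245,533),Tm),ray(t,178,206.2),ray(s,200+93/3,120+72/3)), "scene",onz(s,200+93/3,120+74/3,.2))
print("rod mouth",onz(f,*w(298,365),.055,Tm))
E
```

```text
holes [0.496  0.4008 0.055 ] [0.5057 0.3585 0.055 ] 0.04346048959890855 rod hole [0.5155 0.3161 0.055 ]
corner [0.5177 0.4318 0.055 ]
corner [0.4613 0.4169 0.055 ]
corner [0.5524 0.3059 0.055 ]
rodtop wrist z.2 [0.5023 0.3081 0.2   ] top [0.4992 0.3078 0.2   ]
tri [0.5017 0.3071 0.1939] scene [0.4966 0.2944 0.2   ]
rod mouth [0.5169 0.3181 0.055 ]
```

```bash
python3 -m pendant '[[[0.04,0.002,0.006],0,1],[[0.04,0,0],0,1],[[0.04,0,0],0,1],[[0.013,0,0],0,1],[[0,0,0],0,0.5],[[0,0,0],0,0],[[0,0,0],0,0],[[0,0,0],0,0]]' 55
python3 -c "
from h import *
wrist('w2'); o=r.get_obs(); print(o['wrist_force'],o['ft_torque'],o['width'],o['ee_pos'])"
```

```text
time: 3.2
ee_pos: [0.5141, 0.3131, 0.1635]
orientation: [[-0.002, 0.98, -0.199], [-0.004, -0.199, -0.98], [-1.0, -0.001, 0.004]]
wrist_force: [-0.3, 0.6, 0.0]
width: 0.146
[-0.71169516 -0.05249439  0.2012118 ] [ 0.01190078  0.02117322 -0.07413337] 0.054519473393777815 [0.51415256 0.31309036 0.16345339]
```

```bash
python3 - <<'E'
from h import *
f=load("w2"); im=f["color"][:,:,::-1]
t=optics.grab_frame("top"); s=optics.grab_frame("scene"); pickle.dump(t,open("t2.pkl","wb")); pickle.dump(s,open("s2.pkl","wb"))
a=cv2.resize(im[120:320,200:440],(480,400)); b=cv2.resize(s["color"][90:190,190:270,::-1],(320,400),interpolation=cv2.INTER_CUBIC)
cv2.imwrite("pics/z3.png",np.hstack([a,b])); print(r.get_obs()["width"])
E
```

```text
-0.0002353715956605573
```

View pics/z3.png

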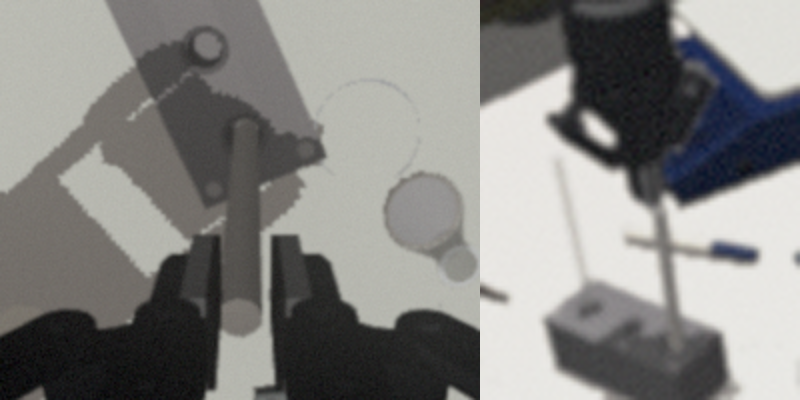

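The first crop, taken mid-closing, shows the rod between the pads with its top at (240,318). The fingers then shut fully (width 0), so the grasp missed. I'll take a fresh look, with the grasp point projected.

```bash
python3 - <<'E'
from h import *
np.set_printoptions(precision=4,suppress=True)
f=wrist("w3"); im=f["color"][:,:,::-1].copy(); Tm=f["T"]
for x in (0,-.0187,-.04):
    u=proj(f,(Tm@[x,0,0,1])[:3],Tm); print(x,u); cv2.drawMarker(im,tuple(int(a) for a in u),(0,0,255),0,8)
cv2.imwrite("pics/z4.png",cv2.resize(im[130:330,200:440],None,fx=3,fy=3,interpolation=cv2.INTER_CUBIC)); print(r.get_obs()["ee_pos"],r.get_obs()["wrist_force"],r.get_obs()["time"])
E
```

```text
0 [321.0503 231.4639]
-0.0187 [320.9051 243.6334]
-0.04 [320.701  260.8852]
[0.5139 0.3129 0.1627] [ 1.1126 -0.7608  0.5411] 3.4
```

View pics/z4.png

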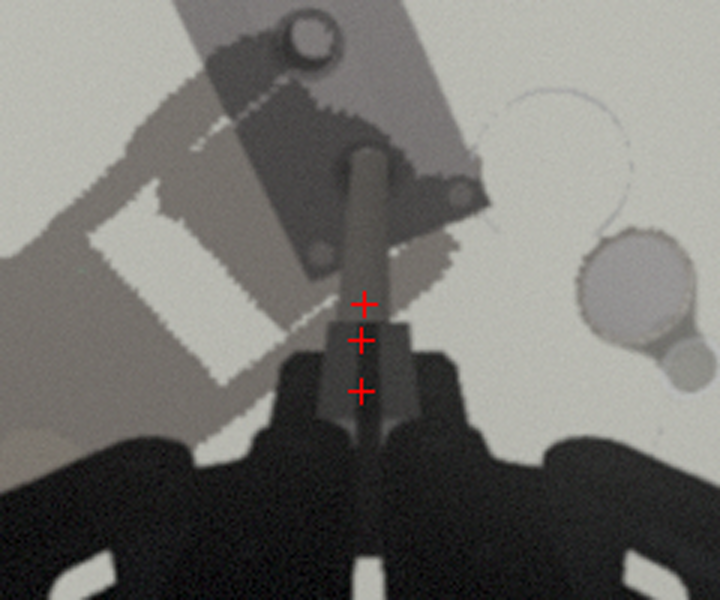

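```bash
python3 - <<'E'
from h import *
np.set_printoptions(precision=4,suppress=True)
f=load("w2"); print(onz(f,320,279,.2,f["T"]), "lower end at mouth",onz(f,200+245/2,120+128/2,.055,f["T"]))
f=load("w1"); print(onz(f,313.3,206.9,.2,f["T"]), f["T"][:3,3])
f=load("w3"); print("mouth w3",onz(f,200+370/3,130+152/3,.055,f["T"]))
s=load("s2"); print(s["color"].shape)
im=s["color"][90:190,190:270,::-1]
print(proj(s,(.514,.313,.163)),proj(s,(.514,.313,.2)),proj(s,(.514,.3,.2)),proj(s,(.515,.315,.055)))
E
```

```text
[0.5114 0.3014 0.2   ] lower end at mouth [0.516  0.3183 0.055 ]
[0.5023 0.3082 0.2   ] [0.5129 0.3196 0.2955]
mouth w3 [0.5172 0.3212 0.055 ]
(400, 640, 3)
[233.6106 149.4037] [231.7942 139.5752] [234.4819 141.353 ] [238.3509 175.3982]
```

The rod slipped out the far (-y) side of the pads because it was leaning. I'll open the gripper and measure the lean.

```bash
python3 -m pendant '[[[0,0,0],0,0.7],[[0,0,0],0,0.7],[[0,0,0],0,0.7],[[0,0,0],0,0.7],[[0,0,0],0,0.7],[[0,0,0],0,0.7],[[0,0,0],0,0.7],[[0,0,0],0,0.7]]' 55
python3 - <<'E'
from h import *
f=wrist("w4"); im=f["color"][:,:,::-1]
cv2.imwrite("pics/z5.png",cv2.resize(im[130:330,200:440],None,fx=3,fy=3,interpolation=cv2.INTER_CUBIC))
E
```

```text
time: 4.4
ee_pos: [0.5138, 0.3129, 0.1626]
orientation: [[-0.003, 0.98, -0.199], [-0.005, -0.199, -0.98], [-1.0, -0.002, 0.005]]
wrist_force: [-0.2, -0.0, 0.1]
width: 0.703
```

View pics/z5.png

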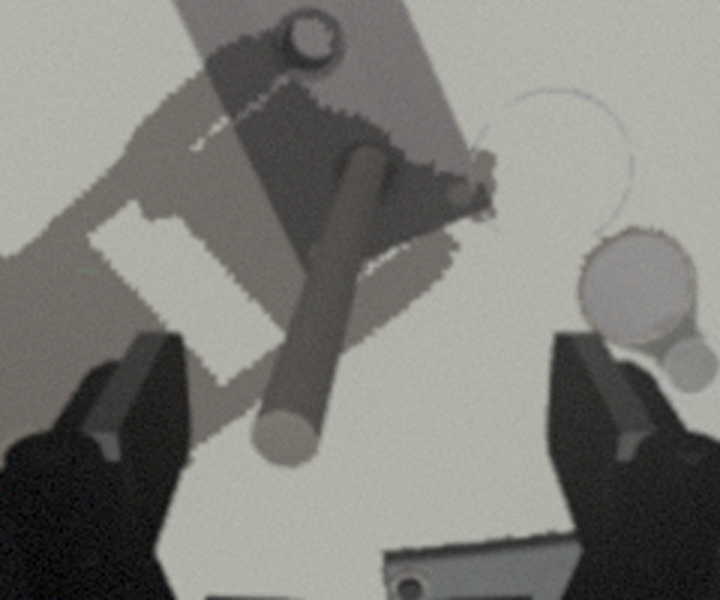

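The rod has fallen back to its original lean. In the crop its top is at (287,437) and it enters the hole at (368,155). That makes 9 pictures viewed.

```bash
python3 - <<'E'
from h import *
np.set_printoptions(precision=4,suppress=True)
f=load("w4"); M=f["T"]
top=onz(f,200+287/3,130+437/3,.199,M); mo=onz(f,200+369/3,130+160/3,.06,M)
print(top,mo,(top-mo)/.139, np.degrees(np.arctan2(*(top-mo)[1::-1])))
mid=onz(f,200+328/3,130+(297)/3,.13,M); print(mid)
print("hole2", onz(f,200+312/3,130+40/3,.055,M))
# glass rod in w1? 
E
```

```text
[0.4994 0.3055 0.199 ] [0.5164 0.3198 0.06  ] [-0.1224 -0.1031  1.    ] -139.88874004960374
[0.5033 0.3041 0.13  ]
hole2 [0.5067 0.3588 0.055 ]
```

```bash
python3 -m pendant '[[[0,0.002,-0.002],0,0.7],[[0,0,0],-0.186,0.7],[[0,0,0],-0.186,0.7],[[0,0,0],-0.186,0.7],[[0,0,0],-0.186,0.7],[[0,0,0],0,0.4],[[0,0,0],0,0.3],[[0,0,0],0,0.2]]' 55
python3 -m pendant '[[[0,0,0],0,0],[[0,0,0],0,0],[[0,0,0],0,0],[[0,0,0],0,0],[[0,0,0],0,0],[[0,0,0],0,0],[[0,0,0],0,0],[[0,0,0],0,0]]' 55
```

```text
time: 5.45
ee_pos: [0.5183, 0.3157, 0.1657]
orientation: [[0.002, 0.856, 0.517], [-0.002, 0.517, -0.856], [-1.0, 0.001, 0.003]]
wrist_force: [-0.0, 0.4, 3.3]
width: 0.199
time: 6.45
ee_pos: [0.5186, 0.3158, 0.1661]
orientation: [[0.003, 0.86, 0.51], [-0.002, 0.51, -0.86], [-1.0, 0.001, 0.003]]
wrist_force: [-0.7, 0.0, 2.0]
width: 0.0
```

```bash
python3 - <<'E'
from h import *
f=wrist("w5"); im=f["color"][:,:,::-1]; s=optics.grab_frame("scene")
a=cv2.resize(im[150:330,220:400],(540,540),interpolation=cv2.INTER_CUBIC); b=cv2.resize(s["color"][100:200,200:248,::-1],(259,540),interpolation=cv2.INTER_CUBIC)
cv2.imwrite("pics/z6.png",np.hstack([a,b]))
E
```

```text
(no output)
```

View pics/z6.png

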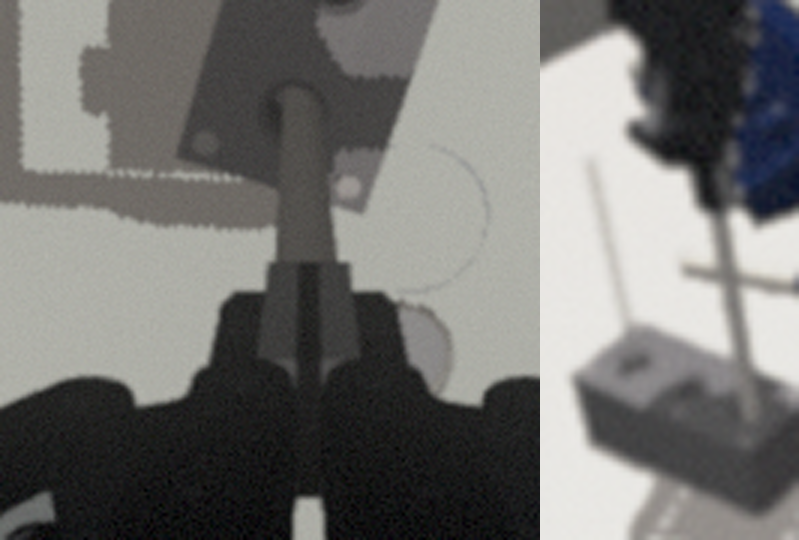

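The rod escaped to the +z side again. Pushing it upright makes it roll out along the pad like an inverted pendulum. So I'll grip it where it leans, with the jaws across the lean. That is 10 pictures viewed, so from here I'll measure numerically.

```bash
python3 -m pendant '[[[0,0,0],0,0.7],[[0,0,0],0,0.7],[[0,0,0],0,0.7],[[0,0,0],0.187,0.7],[[0,0,0],0.187,0.7],[[0,0,0],0.187,0.7],[[0,0,0],0.187,0.7],[[0,0,0],0.187,0.7]]' 55
python3 -m pendant '[[[0,0,0],0.187,0.7],[[0,0,0],0.187,0.7],[[0,0,0],0.187,0.7],[[0,0,0],0.08,0.7],[[0.002,0,0],0,0.7],[[0,0,0],0,0.7],[[0,0,0],0,0.7],[[0,0,0],0,0.7]]' 55
python3 - <<'E'
from h import *
np.set_printoptions(precision=4,suppress=True)
f=wrist("w6"); M=f["T"]; print(M)
hole=np.array([.516,.315]); d=np.array([-.857,-.515])
for z in (.199,.18,.13,.06): print(z,proj(f,(*(hole+d*(.0025+.115*(z-.055))),z),M))
g=cv2.cvtColor(f["color"],cv2.COLOR_RGB2GRAY)
for v in range(160,330,5): print(v,' '.join(f"{x:3d}" for x in g[v,260:384:4]))
E
```

```text
time: 7.55
ee_pos: [0.5179, 0.3155, 0.1644]
orientation: [[-0.0, 0.918, -0.397], [-0.003, -0.397, -0.918], [-1.0, 0.001, 0.003]]
wrist_force: [-0.4, -0.2, -0.8]
width: 0.701
time: 8.55
ee_pos: [0.5173, 0.3152, 0.1609]
orientation: [[-0.002, 0.497, -0.868], [-0.005, -0.868, -0.497], [-1.0, 0.003, 0.004]]
wrist_force: [-0.1, -0.2, -0.6]
width: 0.698
[[-0.0024  0.4968 -0.8678  0.5173]
 [-0.0046 -0.8678 -0.4968  0.3152]
 [-1.      0.0028  0.0043  0.1609]
 [ 0.      0.      0.      1.    ]]
0.199 [321.4104 295.377 ]
0.18 [321.3197 274.1388]
0.13 [321.1559 232.8815]
0.06 [321.0262 196.875 ]
160 107 103 107 106 104 106 106 103 105 104 104 106 105 105 103 105  98  80  58  54  54  63 107 161 166 165 163 168 165 166 167
165 108 110 103 101 104 103 103 100 105 104 104 106 107 105 107 104 105 105 106 107 107  78  57  58 149 164 164 166 163 164 164
170 107 107  86  74  72  83 105 102 102 104 103 105 100 105 104 104 105 105 107 107 107 110 108 110 114 165 160 158 155 163 163
175 108  93  55  49 102 107  83 106 108 103 106 105 102  95  95  86  92 104 107 103 102 150 144 104 163 163 163 161 164 165 
[... 3143 characters left out ...]
 102  98  95 102 102  98  98  94  98 130 161 162 160 159 162
305 163 164 165 160  97 101 102  94  99  99  98  99  96 100  99 102 101  98 100 100 100  97  97 100 100 161 162 161 162 162 163
310 163 163 164 158  99  98  97 100 100 100  96 101 101 102 101  97 100  95 100 101  96  94 100  98  96 123 168 157 164 164 164
315 168 166 163 157  98  98  99  98  97  97  98  99  99  99  99  97  99  99  98  98  98  99  96 100 100 115 162 162 162 163 163
320 165 164 164 120  99  99  97  92  97  98  99  96 101  98  94 101 100 105 109 107 109 100  99 102 100 139 163 163 164 163 161
325 164 161 163 100  98  98  99 100  97  97  99  93  99  96  97 103 102 109 104 101 107 107 104  99  98 137 165 167 165 160 160
```

The rod lies exactly along the tool's centre plane, with its top at about (321.5,296) against a predicted (321.4,295.4). I'll shift 18 mm along +z and close.

```bash
python3 -m pendant '[[[0,0,0.018],0,0.7],[[0,0,0],0,0.4],[[0,0,0],0,0],[[0,0,0],0,0],[[0,0,0],0,0],[[0,0,0],0,0],[[0,0,0],0,0],[[0,0,0],0,0]]' 55
```

```text
time: 9.6
ee_pos: [0.5028, 0.3068, 0.1613]
orientation: [[-0.001, 0.497, -0.868], [-0.004, -0.867, -0.497], [-1.0, 0.003, 0.003]]
wrist_force: [0.3, -0.4, 1.0]
width: 0.071
```

```bash
python3 - <<'E'
from h import *
f=wrist("w7"); o=r.get_obs(); print(o["width"],o["ee_pos"],o["wrist_force"])
g=cv2.cvtColor(f["color"],cv2.COLOR_RGB2GRAY)
for v in range(180,330,5): print(v,' '.join(f"{x:3d}" for x in g[v,270:374:4]))
E
```

```text
0.06999373594210725 [0.50284999 0.30679899 0.16132036] [-0.55229936  0.83698216  0.95256536]
180 101 100 103 111 101 103 106 109  79  61  58  53  70  69  69  56  64  83 103 110 156 156 112 112 107 149
185  66  67 102 101  99  92  70  65  65  63  67  62  72  71  67  65  65  69  70  86 101 129 102 105 100 110
190  72  66  90  68  58  66  64  62  64  65  68  71  70  75  65  66  63  66  65  98 102  99 102 101 101 101
195  73  66  85  63  63  63  65  63  62  60  64  65  73  72  67  63  59  65  70 100 101 103 104 100 102 103
200  99 102 102  94  78  63  62  64  59  65  58  70  73  75  68  66  55  67  90 100  99 101 104 100 104 107
205 100 104 101  98 102 100  99  96  81  62  66  71  69  69  68  78  81  65 100  97 101  98 101 100 105 101
210  99 105 103 103 102  95 103  98 100  97  99  78  71  72  66  64  68  85 100  98  97 123 100 104 107 104
215 102 103 100 104 117  98  99  99  97 101 101  72  71  69  70  80  86  98 102 100  97 140 102  97 100 102
220  98 100 102 100 124 102 100 101  96  98 100  68  70  75  74  74 103  98 103 101 105 128 102  99 104 103
225  99 104 101  99 123  99  99 102
[... 1532 characters left out ...]
  96 101  32  28  15  20  19  23  18  26  25  30  25
300  19  14  26  15   9  23  20  13  13  21  22  26  96  97  95  44  25  21  19  16  22  27  21  24  21  22
305  17  16  12  24  25  22  13  20  19  17  12  35  94  96 101  50  29  24  11  17  25  18  12  26  18  18
310  20  14  22  20  13  23   9  16  21  23  13  34  97 100 109  58  26  16  18  16  11  20  17   2  13  22
315  20  11  25  21  19  12   7  11  20  18  38  55 104 100 106  75  42  14  16  19  10  19  14  22  16  21
320   4  18  18  17  22  16  13  13   9  17  72  96 103 105 103 104  98  10   2   8  19  14  19  11  14  15
325   5  13  10  13  13  15  13  14  15  17  83  97 103  99 104 102  99  13  13  23  17  19  14  23  20  19
```

The width is stable at 0.07 with the rod between the pads, so it is held. I'll lift along the rod's axis.

```bash
python3 -m pendant '[[[-0.01,0,0.001],0,0],[[-0.015,0,0.002],0,0],[[-0.015,0,0.002],0,0],[[-0.015,0,0.002],0,0],[[-0.02,0,0.0],0,0],[[-0.025,0,0],0,0],[[-0.03,0,0],0,0],[[-0.02,0,0],0,0]]' 55
python3 - <<'E'
from h import *
np.set_printoptions(precision=4,suppress=True)
f=wrist("w8"); o=r.get_obs(); print(o["width"],o["ee_pos"],o["wrist_force"])
g=cv2.cvtColor(f["color"],cv2.COLOR_RGB2GRAY)
M=f["T"]
for a in np.array([[.0185,0,0],[-.135,0,0]]): pass
# predicted rod axis for lean k: tool coords x from top -.038 to .152
for k in (0,.06,.115): print(k,[proj(f,(M@[x,0,-k*(x+.0187),1])[:3],M).round(1) for x in (.02,.08,.152)])
for v in range(120,262,5): print(v,' '.join(f"{x:3d}" for x in g[v,280:364:3]))
for n in ("scene","top"):
    q=optics.grab_frame(n); pickle.dump(q,open(n+"8.pkl","wb"))
E
```

```text
time: 10.65
ee_pos: [0.4956, 0.3032, 0.3216]
orientation: [[-0.0, 0.497, -0.867], [-0.003, -0.867, -0.497], [-1.0, 0.003, 0.002]]
wrist_force: [-1.2, 0.6, -0.8]
width: 0.073
0.07530522844632632 [0.4959 0.3034 0.3242] [0.4635 0.0546 3.773 ]
0 [array([321.6, 221.6]), array([321.8, 198.6]), array([321.9, 181.5])]
0.06 [array([321.6, 218.3]), array([321.7, 191.8]), array([321.9, 172.1])]
0.115 [array([321.6, 215.3]), array([321.7, 185.5]), array([321.9, 163.5])]
120 113 112 112 112 111 109 101 112 130 157 167 166 166 166 162 164 165 166 167 154 164 164 163 165 167 164 166 167
125 112 112 112 110 112 112 114 113 113 110 108 111 101 122 149 165 166 164 162 153 164 162 165 169 167 164 163 166
130 111 112 113 114 113 109 108 113 114 116 111 114 108 109 113 111 110  98 108 136 150 169 165 165 166 160 166 165
135 114 115  96  78  80  82 109 111 110 111 110 111 112 113 112 113 112 112 115 138 128 115 153 163 165 163 164 163
140 112 105  68  74 110 113  92 114 110 114 112 114 112 112 107 110 113 113 107 119 121 144 166 163 168 167 164 167
145 113 112  84  60  60  72  94 110 113 113 115 109  84 1
[... 2026 characters left out ...]
 166
235 161 161 133 103 100 100 101  99 101 100 100  79  72  75  71  70  72  79 110 111 103 100 102 118 161 160 164 163
240 166 165 137  99  99 101  99  97  58  52  55  42  51  73  71  68  68  40  59  54  57  82 101 120 163 161 162 167
245 161 163 139 102  99  99  98  74  55  53  59  34  48  73  68  70  63  31  52  59  58  67  99 130 159 161 165 160
250 165 159  96  34  36  38  35  51  54  55  57  36  53  74  74  72  67  33  48  51  54  55  42  42  40  40 125 165
255 161 163  67  31  34  37  39  52  58  52  49  29  52  75  71  71  64  38  46  51  52  53  43  36  36  44  50 157
260 162 157  45  31  36  36  37  48  52  51  49  26  68 109 106 106  90  27  38  54  51  54  42  32  40  36  40 131
```

```bash
python3 - <<'E'
from h import *
np.set_printoptions(precision=1,suppress=True)
f=load("w8"); M=f["T"]
for P in [(.516,.315,.055),(.506,.3587,.055),(.496,.4008,.055),(.549,.296,.055),(.483,.275,.055)]: print(P,proj(f,P,M))
s=load("scene8")
for k in (0,.06,.115,):
    P=[(M@[x,0,-k*(x+.0187),1])[:3] for x in (.02,.08,.152)]
    print(k,P[2],[proj(s,p) for p in P],"top",[proj(load("top8"),p) for p in P])
g=cv2.cvtColor(s["color"],cv2.COLOR_RGB2GRAY)
for v in range(100,160,2): print(v,' '.join(f"{x:3d}" for x in g[v,205:245:1]))
E
```

```text
(0.516, 0.315, 0.055) [321.4 148.9]
(0.506, 0.3587, 0.055) [291.3 140. ]
(0.496, 0.4008, 0.055) [262.4 132.1]
(0.549, 0.296, 0.055) [344.6 135.6]
(0.483, 0.275, 0.055) [334.  182.1]
0 [0.5 0.3 0.2] [array([223.2, 114.1]), array([226.7, 132. ]), array([230.6, 151.8])] top [array([165.3, 202.9]), array([174.3, 205.8]), array([183.8, 209. ])]
0.06 [0.5 0.3 0.2] [array([223.6, 113.7]), array([227.5, 130.9]), array([231.9, 149.8])] top [array([164.9, 202. ]), array([173.2, 203.7]), array([182. , 205.5])]
0.115 [0.5 0.3 0.2] [array([223.9, 113.3]), array([228.2, 129.8]), array([233., 148.])] top [array([164.5, 201.1]), array([172.2, 201.7]), array([180.4, 202.2])]
100  92  95  96  92  94  93  94  96  93  97  93  94  98 108 117 112 106 102 124 157 183 209 219 225 227 230 230 230 228 226 214 194 158 127  97  69  64  53  47  69
102  96  92  97  96  93  94  91  97  92  95  94  99 100 104 111 114 116 138 193 224 230 231 230 229 225 218 206 193 163 132  96  66  48  39  38  37  43  48  47  50
104  95  95  93  98  93  96  93  95 103 116 137 160 181 185 161 127 115 133 177 214 218 208 192 164 140 1
[... 3786 characters left out ...]
 171 179 186 195 201 206 213 219 221 222 223
152 231 231 228 231 230 230 229 225 212 200 213 225 229 231 231 231 230 232 231 230 229 225 224 224 218 205 191 187 185 184 178 166 165 158 152 148 146 147 153 157
154 230 232 230 230 230 231 230 228 219 205 205 220 230 232 231 231 231 230 230 231 230 230 232 231 231 231 231 230 231 230 229 228 227 225 225 219 206 193 188 188
156 230 231 231 231 230 230 231 230 222 212 200 213 226 231 230 231 231 232 231 232 230 231 230 230 230 231 231 230 229 230 230 231 230 231 230 230 231 231 230 231
158 229 231 231 232 230 231 231 231 228 219 205 205 217 224 229 228 230 231 231 230 230 230 232 231 231 230 232 231 231 231 230 231 231 231 230 230 231 232 230 230
```

The scene view confirms the rod hangs with its original lean of about 0.115, tip towards −z, at (232,147.5) against a predicted (233,148). Now I'll carry it over the jar.

```bash
python3 -m pendant '[[[0,0.03,0.017],0,0],[[0,0.043,0.024],0,0],[[0,0.043,0.024],0,0],[[0.002,0.043,0.024],0,0],[[0.005,0.043,0.024],0,0],[[0.005,0.043,0.024],0,0],[[0.004,0.043,0.024],0,0],[[0.004,0.041,0.023],0,0]]' 55
python3 - <<'E'
from h import *
np.set_printoptions(precision=4,suppress=True)
f=wrist("w9"); M=f["T"]; o=r.get_obs(); print(o["time"],M,o["width"],o["wrist_force"])
g=cv2.cvtColor(f["color"],cv2.COLOR_RGB2GRAY)
# jar circle: refit by radial edges is ambiguous; list contours of bright interior
print("jar proj",proj(f,(.517,-.0645,.062),M),"tip",proj(f,(M@[.152,0,-.0196,1])[:3],M))
im=f["color"][:,:,::-1]
c=cv2.resize(im[60:270,220:430],(600,600),interpolation=cv2.INTER_CUBIC)
# rim prediction
for rr in (.044,.038):
    pts=[(proj(f,(.517+rr*np.cos(a),-.0645+rr*np.sin(a),.062),M)-[220,60])*600/210 for a in np.linspace(0,2*np.pi,40)]
    cv2.polylines(c,[np.int32(pts)],True,(0,0,255),1)
for P in [(M@[.152,0,-.0196,1])[:3],(.53,.064,.12)]: cv2.drawMarker(c,tuple(np.int32((proj(f,P,M)-[220,60])*600/210)),(255,0,0),0,10)
cv2.imwrite("pics/z7.png",c)
E
```

```text
time: 11.8
ee_pos: [0.4963, -0.0829, 0.2922]
orientation: [[-0.013, 0.502, -0.865], [-0.005, -0.865, -0.502], [-1.0, -0.002, 0.013]]
wrist_force: [1.0, 1.3, -0.4]
width: 0.068
11.85 [[-0.0125  0.502  -0.8648  0.4963]
 [-0.0049 -0.8649 -0.5019 -0.0829]
 [-0.9999 -0.0021  0.0133  0.2922]
 [ 0.      0.      0.      1.    ]] 0.07014910963212945 [-0.177  -4.3984 -1.0044]
jar proj [318.0808 146.9575] tip [321.8597 163.4936]
```

View pics/z7.png

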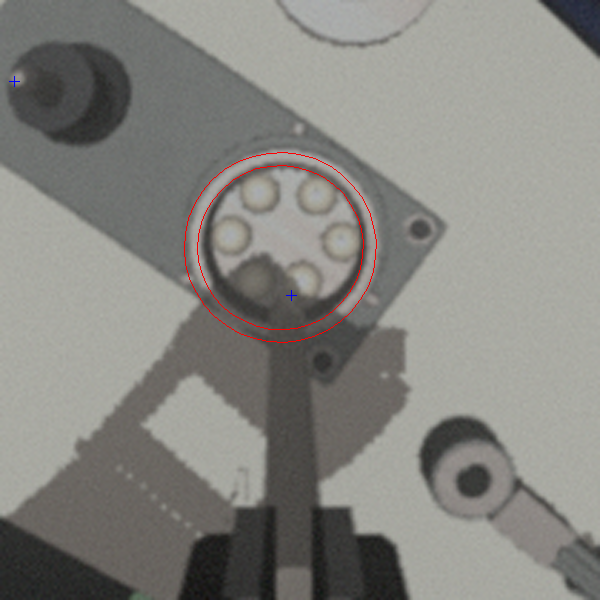

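The view shows the jar rim centred about 2 mm from my prediction, the pillar nose at (17,78) almost on its marker (14,80), and six balls in a ring with the middle free. The rod tip is near (290,298). The refined jar centre is (0.519,−0.065). I'll move there and descend in stages.

```bash
python3 -m pendant '[[[0,-0.004,-0.011],0,0],[[0,0,0],0,0],[[0.025,0,0],0,0],[[0.025,0,0],0,0],[[0.02,0,0],0,0],[[0,0,0],0,0],[[0,0,0],0,0],[[0,0,0],0,0]]' 55
cat >tip.py <<'E'
from h import *
np.set_printoptions(precision=4,suppress=True)
M=T(); J=np.array([.519,-.065]); tip=(M@[.152,0,-.0196,1])[:3]; o=r.get_obs()
e=tip[:2]-J; print("tip",tip,"rel jar",e*1000,"r %.1f ang %.0f"%(np.hypot(*e)*1000,np.degrees(np.arctan2(e[1],e[0]))),"in tool yz",(M[:2,1:3].T@e)*1000,o["wrist_force"],o["width"],o["time"])
E
python3 tip.py
```

```text
time: 12.85
ee_pos: [0.5025, -0.074, 0.2185]
orientation: [[-0.015, 0.504, -0.863], [-0.005, -0.863, -0.504], [-1.0, -0.003, 0.016]]
wrist_force: [-0.1, -0.2, -0.4]
width: 0.072
tip [ 0.5171 -0.065   0.0662] rel jar [-1.9418  0.0291] r 1.9 ang 179 in tool yz [-1.0047  1.6617] [-0.1404 -0.1612 -0.4099] 0.07182307208835545 12.85
```

```bash
python3 -m pendant '[[[0.012,0.001,-0.002],0,0],[[0.012,0,0],0,0],[[0.012,0,0],0,0],[[0.005,0,0],0,0],[[0,0,0],0,0],[[0,0,0],0,0],[[0,0,0],0,0],[[0,0,0],0,0]]' 58; python3 tip.py
```

```text
time: 13.85
ee_pos: [0.5045, -0.0742, 0.1754]
orientation: [[-0.014, 0.504, -0.863], [-0.006, -0.864, -0.504], [-1.0, -0.002, 0.015]]
wrist_force: [-0.2, 0.2, -0.2]
width: 0.064
tip [ 0.5193 -0.0652  0.0231] rel jar [ 0.2957 -0.2318] r 0.4 ang -38 in tool yz [ 0.3493 -0.1384] [-0.247   0.1556 -0.1793] 0.06359505759548942 13.85
```

```bash
python3 -m pendant '[[[0,0.008,0],0,0],[[0,0.001,0.009],0,0],[[0,-0.009,0.008],0,0],[[0,-0.014,-0.003],0,0],[[0,-0.0045,-0.0065],0,0],[[0,-0.0015,-0.008],0,0],[[0,0.0015,-0.008],0,0],[[0,0.0045,-0.0065],0,0]]' 58; python3 tip.py
```

```text
time: 14.85
ee_pos: [0.5107, -0.0527, 0.1758]
orientation: [[-0.013, 0.505, -0.863], [-0.006, -0.863, -0.505], [-1.0, -0.001, 0.014]]
wrist_force: [-0.5, 0.3, -0.4]
width: 0.069
tip [ 0.5257 -0.0437  0.0235] rel jar [ 6.6802 21.2613] r 22.3 ang 73 in tool yz [-14.9796 -16.4995] [-0.4518  0.2777 -0.3864] 0.06892138277782439 14.85
```

```bash
python3 -m pendant '[[[0,0.007,-0.0035],0,0],[[0,0.008,-0.0015],0,0],[[0,0.008,0.002],0,0],[[0,0.0065,0.0045],0,0],[[0,0.0045,0.0065],0,0],[[0,0.0015,0.008],0,0],[[0,-0.0015,0.008],0,0],[[0,-0.0045,0.0065],0,0]]' 58; python3 tip.py
python3 -m pendant '[[[0,-0.0065,0.0045],0,0],[[0,-0.008,0.0015],0,0],[[0,-0.008,-0.0015],0,0],[[0,-0.0065,-0.0045],0,0],[[0,-0.0045,-0.0065],0,0],[[0,-0.0015,-0.008],0,0],[[0,0.0015,-0.008],0,0],[[0,0.0045,-0.0065],0,0]]' 58; python3 tip.py
```

```text
time: 15.85
ee_pos: [0.4987, -0.0974, 0.1755]
orientation: [[-0.014, 0.504, -0.864], [-0.006, -0.864, -0.504], [-1.0, -0.002, 0.015]]
wrist_force: [0.5, -0.1, -0.3]
width: 0.063
tip [ 0.5134 -0.0884  0.0233] rel jar [ -5.5783 -23.3991] r 24.1 ang -103 in tool yz [17.4035 16.6046] [ 0.4858 -0.0977 -0.3351] 0.06317736303371078 15.85
time: 16.85
ee_pos: [0.5097, -0.054, 0.1757]
orientation: [[-0.013, 0.505, -0.863], [-0.006, -0.863, -0.505], [-1.0, -0.001, 0.014]]
wrist_force: [0.6, -1.1, 0.6]
width: 0.069
tip [ 0.5246 -0.045   0.0234] rel jar [ 5.6134 20.0192] r 20.8 ang 74 in tool yz [-14.4453 -14.9524] [ 0.5867 -1.071   0.6047] 0.06926803683167598 16.85
```

```bash
python3 -m pendant '[[[0,0.0065,-0.0045],0,0],[[0,0.0075,-0.0015],0,0],[[0,0.0075,0.0015],0,0],[[0,0.0065,0.0045],0,0],[[0,0.0045,0.0065],0,0],[[0,0.0015,0.0075],0,0],[[0,-0.0015,0.0075],0,0],[[0,-0.0045,0.0065],0,0]]' 58; python3 tip.py
python3 -m pendant '[[[0,-0.0065,0.0045],0,0],[[0,-0.008,0.0015],0,0],[[0,-0.008,-0.0015],0,0],[[0,-0.0065,-0.0045],0,0],[[0,-0.0045,-0.0065],0,0],[[0,-0.0015,-0.008],0,0],[[0,0.0015,-0.008],0,0],[[0,0.0045,-0.0065],0,0]]' 58; python3 tip.py
python3 - <<'E'
from h import *
f=wrist("w10"); g=cv2.cvtColor(f["color"],cv2.COLOR_RGB2GRAY); M=f["T"]
print("tip pred",proj(f,(M@[.152,0,-.0196,1])[:3],M),"jar",proj(f,(.519,-.065,.062),M))
for P in (.02,.08): print(proj(f,(M@[P,0,-.115*(P+.0187),1])[:3],M))
for v in range(125,262,4): print(v,' '.join(f"{x:3d}" for x in g[v,270:374:4]))
pickle.dump(optics.grab_frame("top"),open("top10.pkl","wb"))
pickle.dump(optics.grab_frame("scene"),open("scene10.pkl","wb"))
E
```

```text
time: 17.85
ee_pos: [0.4991, -0.0959, 0.1755]
orientation: [[-0.014, 0.504, -0.864], [-0.006, -0.864, -0.504], [-1.0, -0.002, 0.015]]
wrist_force: [-0.9, -0.1, -1.1]
width: 0.071
tip [ 0.5138 -0.0869  0.0233] rel jar [ -5.1528 -21.8993] r 22.5 ang -103 in tool yz [16.3209 15.4829] [-0.864  -0.1216 -1.0672] 0.07091145470037802 17.85
time: 18.85
ee_pos: [0.51, -0.0525, 0.1756]
orientation: [[-0.013, 0.505, -0.863], [-0.006, -0.863, -0.505], [-1.0, -0.001, 0.014]]
wrist_force: [-0.6, -0.6, -1.4]
width: 0.072
tip [ 0.525  -0.0435  0.0233] rel jar [ 5.9864 21.4886] r 22.3 ang 74 in tool yz [-15.5259 -16.0156] [-0.6344 -0.5719 -1.4239] 0.0720410947790651 18.85
tip pred [321.85871932 163.49249328] jar [338.03453564 186.52942847]
[321.56211104 215.26778687]
[321.73052889 185.54720202]
125 102 106 104 106 107 106 103 108 112 112 108 105 107 110 109 108 108 103 143 101 128 165 163 164 165 161
129 103 106 103 107 107 107 107 107 108 108 106 111 109 105  91  93  90  92 131  93 108 106 161 163 160 163
133 102 104 105 107 105 104 107 105 106 105 106  98  85 111 111 113 112 110 112 112 110  99  94 
[... 2767 characters left out ...]
  72  63  44  69  74  80  69  63  66 132 161 157 163
241  98 100 103 158 159 161 158 161 115  53  48  27  64  68  70  23  55  53  61 100  94 124 165 162 160 162
245  99  98  96  94 132 159 154 156  90  51  47  33  66  65  70  33  52  59  56  98 154 158 161 161 161 159
249  99  99  93  99  97  55  31  35  48  53  48  29  63  68  66  30  48  52  52  40  36  48 155 162 162 162
253  98  97  98  97  80  33  28  34  52  51  52  26  62  67  71  25  46  49  51  34  38  33  83 162 162 161
257 101  99  97 100  48  26  29  31  53  54  53  27  67  80  68  29  42  50  52  35  35  37  36 160 159 158
261  92  98  99  98  34  27  29  33  50  52  44  28 105 108 104  30  47  50  46  41  32  40  37 156 159 160
```

```bash
python3 - <<'E'
from h import *
for n in ("w10","w9"):
    f=load(n); g=cv2.GaussianBlur(cv2.cvtColor(f["color"],cv2.COLOR_RGB2GRAY),(3,3),0)
    print(n); 
    for v in range(154,186,1): print(v,' '.join(f"{x:3d}" for x in g[v,306:340:2]))
s=load("scene10"); M=load("w10")["T"]
for k in (.07,.115): print(k,[proj(s,(M@[x,0,-k*(x+.0187),1])[:3]).round(1) for x in (.02,.05,.08,.11)])
g=cv2.cvtColor(s["color"],cv2.COLOR_RGB2GRAY); P=[proj(s,(M@[x,0,-.09*(x+.0187),1])[:3]) for x in (.02,.05,.08,.11)]
for p in P: u,v=p.round().astype(int); print(v,u-9,g[v,u-9:u+10])
E
```

```text
w10
154 100 136 149 139 120 111 119 135 149 154 152 127 139 156 162 163 162
155  94 116 134 130 122 119 115 121 140 153 151 128 134 152 160 162 161
156  90 100 119 124 132 132 123 115 129 151 151 131 128 148 157 160 160
157  90  92 107 121 141 144 135 120 121 146 152 137 123 140 151 155 155
158  87  87  97 114 140 151 146 130 118 138 150 142 121 130 142 148 145
159  85  84  95 107 133 154 152 138 119 132 148 146 128 124 131 137 134
160  84  85  97 104 132 158 156 143 122 126 147 149 139 128 124 128 128
161  83  89 100 105 137 161 159 147 126 123 147 150 147 138 128 128 134
162  81  92 101 107 138 161 161 149 128 121 147 151 149 146 140 137 145
163  82  94 101 107 133 158 161 151 130 120 146 151 149 148 147 146 150
164  84  95 100 105 123 147 156 151 130 121 146 151 149 148 148 148 149
165  86  93 100 105 113 128 143 144 127 123 147 151 150 149 148 146 148
166  86  91  98 103 106 110 122 128 120 123 148 150 150 150 148 146 147
167  87  89  96 100 102 100 104 108 108 114 145 147 147 150 148 147 147
168  89  88  93  98  99  96  94  94  95  98 130 133 139 148 148 147 147
169  90  88  89 
[... 3359 characters left out ...]
 69  78  76
184 104 103 103 103  87  76  76  75  74  73  74  79  65  54  60  75  78
185 104 103 103 102  86  76  76  75  73  74  74  78  58  52  56  71  78
0.07 [array([319.3, 210.2]), array([319.4, 217.5]), array([319.4, 224.5]), array([319.5, 231.2])]
0.115 [array([319.4, 209.8]), array([319.6, 216.7]), array([319.8, 223.3]), array([320. , 229.7])]
210 310 [232 231 232 233 232 231 225 190 142 123 130 167 214 230 232 232 232 232
 231]
217 310 [149 151 154 160 184 208 215 190 152 122 119 157 213 230 233 232 232 233
 233]
224 311 [149 151 150 150 147 143 139 133 123 118 126 152 163 167 168 169 175 185
 190]
230 311 [117 103  91  85  85  88  99 110 119 114 108  95  95 100 113 117 120 105
  97]
```

The lean seems to have relaxed a little, moving the tip about 4–5 mm towards +z. I'll recentre the orbit for the last turns.

```bash
python3 -m pendant '[[[0,0.006,-0.0075],0,0],[[0,0.0075,-0.0025],0,0],[[0,0.0075,0.0015],0,0],[[0,0.0065,0.0045],0,0],[[0,0.0045,0.0065],0,0],[[0,0.0015,0.0075],0,0],[[0,-0.0015,0.0075],0,0],[[0,-0.0045,0.0065],0,0]]' 58; python3 tip.py
python3 -m pendant '[[[0,-0.0065,0.0045],0,0],[[0,-0.008,0.0015],0,0],[[0,-0.008,-0.0015],0,0],[[0,-0.0065,-0.0045],0,0],[[0,-0.0045,-0.0065],0,0],[[0,-0.0015,-0.008],0,0],[[0,0.0015,-0.008],0,0],[[0,0.0045,-0.0065],0,0]]' 58; python3 tip.py
python3 -m pendant '[[[0,0.0065,-0.0045],0,0],[[0,0.008,-0.0015],0,0],[[0,0.0075,0.0015],0,0],[[0,0.0065,0.0045],0,0],[[0,0.0045,0.0065],0,0],[[0,0.0015,0.0075],0,0],[[0,-0.0015,0.0075],0,0],[[0,-0.0045,0.0065],0,0]]' 58; python3 tip.py
```

```text
time: 20.0
ee_pos: [0.5019, -0.092, 0.1756]
orientation: [[-0.014, 0.503, -0.864], [-0.006, -0.864, -0.503], [-1.0, -0.002, 0.015]]
wrist_force: [0.5, 0.2, -0.4]
width: 0.064
tip [ 0.5168 -0.0831  0.0234] rel jar [ -2.2378 -18.0644] r 18.2 ang -97 in tool yz [14.4821 11.0263] [ 0.5263  0.1781 -0.3946] 0.06436090722384494 20.0
time: 21.0
ee_pos: [0.5129, -0.0486, 0.1757]
orientation: [[-0.013, 0.505, -0.863], [-0.006, -0.863, -0.505], [-1.0, -0.001, 0.014]]
wrist_force: [-0.1, -0.8, -0.5]
width: 0.073
tip [ 0.5279 -0.0396  0.0234] rel jar [ 8.8862 25.369 ] r 26.9 ang 71 in tool yz [-17.4191 -20.4708] [-0.0968 -0.844  -0.4595] 0.07317195686597862 21.0
time: 22.0
ee_pos: [0.5025, -0.091, 0.1756]
orientation: [[-0.014, 0.503, -0.864], [-0.006, -0.864, -0.503], [-1.0, -0.002, 0.015]]
wrist_force: [0.4, -0.9, 0.1]
width: 0.07
tip [ 0.5174 -0.082   0.0233] rel jar [ -1.5973 -17.0223] r 17.1 ang -95 in tool yz [13.9042  9.9483] [ 0.401  -0.9225  0.121 ] 0.07037928788820855 22.0
```

Over three full turns are done. I'll bring the rod back to the middle and lift it out.

```bash
python3 -m pendant '[[[0,-0.007,-0.0065],0,0],[[0,-0.007,-0.0065],0,0],[[-0.015,0,0],0,0],[[-0.025,0,0],0,0],[[-0.03,0,0],0,0],[[-0.03,0,0],0,0],[[-0.02,0,0],0,0],[[0,0,0],0,0]]' 58; python3 tip.py
python3 - <<'E'
from h import *
f=wrist("w11"); M=f["T"]
pickle.dump(optics.grab_frame("top"),open("top11.pkl","wb")); pickle.dump(optics.grab_frame("scene"),open("scene11.pkl","wb"))
g=cv2.GaussianBlur(cv2.cvtColor(f["color"],cv2.COLOR_RGB2GRAY),(3,3),0)
for k in (0,.04,.08,.115): print(k,proj(f,(M@[.152,0,-k*.1707,1])[:3],M))
for v in range(146,200,2): print(v,' '.join(f"{x:3d}" for x in g[v,300:346:2]))
# balls: bright discs in top view jar
for n in ("top0","top11"):
    t=load(n); h=cv2.resize(t["color"][185:230,305:352],None,fx=8,fy=8,interpolation=cv2.INTER_CUBIC); gg=cv2.GaussianBlur(cv2.cvtColor(h,cv2.COLOR_RGB2GRAY),(9,9),0)
    c=cv2.HoughCircles(gg,cv2.HOUGH_GRADIENT,1,40,param1=80,param2=12,minRadius=22,maxRadius=34)
    print(n,None if c is None else [(round(305+x/8,1),round(185+y/8,1)) for x,y,_ in c[0]])
E
```

```text
time: 23.0
ee_pos: [0.509, -0.0685, 0.3047]
orientation: [[-0.009, 0.506, -0.863], [-0.007, -0.863, -0.506], [-1.0, 0.001, 0.012]]
wrist_force: [0.4, -0.3, -0.5]
width: 0.068
tip [ 0.5245 -0.0597  0.1524] rel jar [5.4783 5.3372] r 7.6 ang 44 in tool yz [-1.8322 -7.4252] [ 0.3686 -0.2536 -0.4937] 0.06823906597052339 23.0
0 [321.87160806 181.51005208]
0.04 [321.86751362 175.27482166]
0.08 [321.86353042 168.99282807]
0.115 [321.86014128 163.4614094 ]
146 126 158 165 162 147 125 138 164 164 163 162 161 163 163 165 161 154 151 157 163 163 165 162
148 147 166 170 166 149 118 131 164 167 165 163 163 161 162 162 164 166 165 164 162 161 165 164
150 146 165 158 140 114  96 118 156 164 166 166 165 163 162 161 160 162 164 164 153 141 143 150
152 135 132 117 104  95  87  96 117 148 164 166 166 164 162 161 160 159 160 152 128 128 136 135
154 119  97  95  93  90  91  93  97 131 155 155 163 166 164 161 161 159 157 139 137 155 161 157
156  97  93  92  92  92  93  94 104 135 118 111 138 161 164 164 161 160 150 131 152 167 169 167
158  90  93  94  91  90  91  92  96 105  94  93 103 144 162 164 163 161 
[... 1300 characters left out ...]
 90  80  77  76  75  76  75  74  84  90  87  84  82  77  74  72  73
188 104 104 104 104 103 101  94  81  77  77  75  74  74  74  77  82  78  73  73  72  72  73  75
190 103 104 104 105 103 104 102  86  76  77  76  77  74  73  71  72  73  74  75  73  73  73  72
192 103 104 104 104 104 105 100  83  77  76  75  77  75  73  72  73  78  78  78  77  74  74  73
194 105 104 105 104 103 103  99  83  76  78  77  75  76  74  72  76  71  58  58  70  78  73  77
196 104 104 103 104 103 104 100  83  75  78  77  76  75  72  72  75  65  53  53  63  75  74  90
198 104 104 105 104 105 104 100  82  77  77  77  76  75  73  70  77  71  58  54  68  76  86 101
top0 [(np.float32(336.9), np.float32(204.8))]
top11 None
```

```bash
python3 -m pendant '[[[-0.01,-0.03,-0.017],0,0],[[-0.01,-0.042,-0.024],0,0],[[0,-0.042,-0.024],0,0],[[0,-0.042,-0.024],0,0],[[0,-0.042,-0.024],0,0],[[0,-0.042,-0.024],0,0],[[0,-0.042,-0.024],0,0],[[0,-0.035,-0.018],0,0]]' 58
python3 - <<'E'
from h import *
np.set_printoptions(precision=4,suppress=True)
for n in ("w9","w11"):
    f=load(n); M=f["T"]; xs=np.arange(-.04,.04,.001)
    mp=np.array([[proj(f,(.519+a,-.065+b,.028),M) for b in xs] for a in xs],np.float32)
    rect=cv2.remap(f["color"],mp[...,0],mp[...,1],cv2.INTER_LINEAR); g=cv2.resize(cv2.cvtColor(rect,cv2.COLOR_RGB2GRAY),None,fx=5,fy=5,interpolation=cv2.INTER_CUBIC)
    c=cv2.HoughCircles(cv2.GaussianBlur(g,(9,9),0),cv2.HOUGH_GRADIENT,1,70,param1=60,param2=13,minRadius=40,maxRadius=58)
    print(n,[] if c is None else sorted((int(np.degrees(np.arctan2(x-200,y-200))),int(np.hypot(x-200,y-200)/5)) for x,y,_ in c[0]))
o=r.get_obs(); f=wrist("w12"); M=f["T"]; s=optics.grab_frame("scene"); t=optics.grab_frame("top"); pickle.dump((f,s,t),open("p12.pkl","wb"))
print(M)
for k in (0,.04,.08,.115): print(k,[proj(s,(M@[x,0,-k*(x+.0187),1])[:3]).round(1) for x in (.03,.09,.152)],proj(f,(M@[.152,0,-k*.1707,1])[:3],M))
g=cv2.cvtColor(s["color"],cv2.COLOR_RGB2GRAY)
p=proj(s,(M@[.09,0,-.005,1])[:3]).astype(int)
for v in range(p[1]-14,p[1]+34,2): print(v,' '.join(f"{x:3d}" for x in g[v,p[0]-10:p[0]+18]))
g=cv2.GaussianBlur(cv2.cvtColor(f["color"],cv2.COLOR_RGB2GRAY),(3,3),0)
print("cols",300)
for v in range(150,196,2): print(v,' '.join(f"{x:3d}" for x in g[v,300:346:2]))
E
```

```text
time: 24.15
ee_pos: [0.5011, 0.3045, 0.3116]
orientation: [[-0.027, 0.501, -0.865], [-0.009, -0.865, -0.501], [-1.0, -0.006, 0.028]]
wrist_force: [0.6, -0.0, -0.3]
width: 0.07
w9 []
w11 []
[[-0.0269  0.5014 -0.8648  0.5011]
 [-0.0087 -0.8652 -0.5014  0.3045]
 [-0.9996 -0.006   0.0277  0.3116]
 [ 0.      0.      0.      1.    ]]
0 [array([225.5, 119.4]), array([228.5, 137.1]), array([231.3, 154.1])] [321.8692 181.5255]
0.04 [array([225.8, 119.1]), array([229.1, 136.3]), array([232.2, 152.8])] [321.865  175.2907]
0.08 [array([226. , 118.7]), array([229.6, 135.5]), array([233.1, 151.5])] [321.861  169.0091]
0.115 [array([226.3, 118.4]), array([230.1, 134.8]), array([233.8, 150.4])] [321.8576 163.478 ]
122 229 219 183 140 125 123 116 118 113  90  60  43  40  38  29  35  36  36  38  36  45  48  50  48  40  41  40  31
124 231 230 228 213 165 132 122 116 104  85  66  52  45  44  34  33  33  30  32  36  30  34  33  31  36  34  32  35
126 230 230 231 228 221 191 152 124 116 115  94  63  53  49  47  44  42  40  38  31  35  30  35  31  35  33  35  35
128 229 230 230 230 228 220 177 132 113 101 
[... 3908 characters left out ...]
 103 101 104 102 102 102 103
182 102 101 103 100 102 101 100  83  76  73  74  74  71  76  97 104 101 102 102 103 103 102 102
184 107 102 103 102 103 100  99  83  76  73  73  73  73  77  96 102 102 102 104 102 101 103 103
186 109 102 101 102 103 101  99  85  75  74  74  73  72  75  94 102 102 103 102 103 102 102 104
188 110 101 102 101 102 102 100  82  76  75  76  74  73  75  94 102 103 102 103 102 102 103 103
190 109 101 102 103 102 101  98  82  76  75  75  74  72  74  92 101 101 101 102 103 102 102 103
192 103 102 101 102 102 101  97  81  75  75  75  76  75  74  88 101 101 100 102 103 102 103 105
194 101 103 102 101 102 101  98  80  75  75  75  75  74  72  86 102 103 101 102 103 102 102 104
```

```bash
cat >rod.py <<'E'
from h import *
from scipy.optimize import least_squares
np.set_printoptions(precision=4,suppress=True)
M=T(); s=optics.grab_frame("scene"); M2=T(); f=wrist("wr"); print(M,M2[:3,3]-M[:3,3])
def cols(fr,rows,c0,w,Tm=None):
    g=cv2.GaussianBlur(cv2.cvtColor(fr["color"],cv2.COLOR_RGB2GRAY),(3,3),0).astype(float); out=[]
    for v in rows:
        c=c0(v); a=int(c-w); seg=g[v,a:a+2*w+1]; e=np.abs(np.diff(seg)); d=np.diff(seg)
        l=np.argmin(d[:w+1]); q=w-1+np.argmax(d[w-1:]); out.append((a+(l+q)/2+.5,v,d[l],d[q]))
    return np.array(out)
p0=proj(s,(M@[.03,0,-.005,1])[:3]); p1=proj(s,(M@[.13,0,-.01,1])[:3])
rows=range(int(p0[1])+3,int(p1[1])+1)
S=cols(s,rows,lambda v:p0[0]+(v-p0[1])*(p1[0]-p0[0])/(p1[1]-p0[1]),6)
S=S[(S[:,2]<-15)&(S[:,3]>15)]; print("scene",S)
W=cols(f,range(185,236,6),lambda v:321.5,12); W=W[(W[:,2]<-8)&(W[:,3]>8)]; print("wrist",W)
def res(q):
    ky,kz,y0,z0=q; L=lambda x:(M@[x,y0-ky*(x+.0187),z0-kz*(x+.0187),1])[:3]
    def lin(fr,O,Tm):
        a,b,c=[proj(fr,L(x),Tm) for x in (.02,.08,.14)]; pc=np.polyfit([a[1],b[1],c[1]],[a[0],b[0],c[0]],2); return np.polyval(pc,O[:,1])-O[:,0]
    return np.r_[lin(s,S,None),lin(f,W,M2),[y0*500,z0*500]]
o=least_squares(res,[0,.08,0,0],loss="soft_l1"); print("ky,kz,y0,z0",o.x,"rms",np.sqrt(np.mean(o.fun**2)))
x=.152; print("tip world",(M@[x,o.x[2]-o.x[0]*.1707,o.x[3]-o.x[1]*.1707,1])[:3])
E
python3 rod.py
```

```text
[[-0.0275  0.503  -0.8639  0.501 ]
 [-0.0091 -0.8643 -0.5029  0.3041]
 [-0.9996 -0.006   0.0284  0.3112]
 [ 0.      0.      0.      1.    ]] [ 0.0003 -0.0011  0.0005]
scene [[229.  135.  -38.   25. ]
 [229.5 136.  -39.   32. ]
 [229.5 137.  -36.   38. ]
 [230.  138.  -37.   39. ]
 [230.  139.  -38.   37. ]
 [230.5 140.  -37.   38. ]
 [230.5 141.  -36.   39. ]
 [230.5 142.  -35.   40. ]
 [231.  143.  -37.   38. ]
 [231.  144.  -38.   37. ]
 [231.5 145.  -36.   40. ]
 [231.5 146.  -35.   40. ]]
wrist [[320.  185.   -9.   10. ]
 [320.5 191.  -10.   10. ]
 [321.  197.   -9.   10. ]
 [320.5 203.  -15.   14. ]
 [321.  209.  -32.   29. ]
 [321.  215.  -32.   35. ]
 [321.5 221.  -31.   31. ]
 [322.  227.  -10.   22. ]
 [321.5 233.   -9.   11. ]]
ky,kz,y0,z0 [0.0146 0.0702 0.0015 0.    ] rms 0.2563858987909853
tip world [0.5066 0.3096 0.159 ]
```

```bash
python3 - <<'E'
from h import *
np.set_printoptions(precision=4,suppress=True)
M=T(); t=optics.grab_frame("top"); pickle.dump(t,open("t13.pkl","wb"))
for k in (0,.04,.08,.115): print(k,[proj(t,(M@[x,.0015-.0146*(x+.0187),-k*(x+.0187),1])[:3]).round(1) for x in (.02,.06,.1,.152)])
g=cv2.cvtColor(t["color"],cv2.COLOR_RGB2GRAY); print("     ",' '.join(f"{x:3d}" for x in range(160,200)))
for v in range(190,222): print(v,' '.join(f"{x:3d}" for x in g[v,160:200]))
E
```

```text
0 [array([167.8, 200.8]), array([173.6, 203.4]), array([178.9, 205.9]), array([185.3, 208.8])]
0.04 [array([167.5, 200.2]), array([173. , 202.3]), array([178.1, 204.2]), array([184.1, 206.5])]
0.08 [array([167.2, 199.6]), array([172.4, 201.1]), array([177.2, 202.5]), array([183. , 204.2])]
0.115 [array([167. , 199.1]), array([171.9, 200.1]), array([176.5, 201. ]), array([181.9, 202.1])]
      160 161 162 163 164 165 166 167 168 169 170 171 172 173 174 175 176 177 178 179 180 181 182 183 184 185 186 187 188 189 190 191 192 193 194 195 196 197 198 199
190  17  18  18  12  23  17   8  79 163 193 195 197 195 195 198 198 194 195 194 195 194 194 194 195 196 195 196 195 195 195 197 197 193 195 195 195 194 192 195 194
191  16  13   9  11  15  21  49 135 186 194 197 197 193 194 195 193 195 196 193 196 193 194 195 194 196 196 194 195 194 195 196 195 193 196 194 196 195 195 196 195
192  13   4  13  10  50 102 131 176 194 194 194 194 193 194 193 197 197 195 194 193 192 194 195 193 196 196 194 196 194 196 193 195 195 196 193 197 197 196 196 195
193  17  15  15   5 108 174 195 195 195 194 195 198 
[... 4003 characters left out ...]
  67  68  64  64  62  59  62  59  55  48  46
218   8  21  18  22  21  52 100 123 121 123 120 124 124 122 123 122 122 120 120 123 115 109  87  94 118 115  87  66  63  62  59  61  58  52  49  48  37  38  36  34
219  13  11  12  19  16  30  99 121 120 120 125 123 123 121 122 123 123 121 124 114  88  67  63  65  92  89  61  56  51  49  41  39  37  38  36  40  48  53  62  73
220  18  14  22  12   5  15  84 115 121 121 121 124 121 123 121 125 123 119 114  83  59  58  56  51  59  52  41  35  39  36  43  48  53  59  69  77  87  91  98 112
221  16  24  11  10  15  18  50 101 123 122 119 122 121 117 111 108 106  92  78  59  41  42  38  37  44  41  49  51  59  69  78  86  93  99 111 117 115 115 116 116
```

```bash
python3 - <<'E'
from h import *
np.set_printoptions(precision=4,suppress=True)
t=load("t13"); M=T(); print(M[:3,3])
print("hole pred px",proj(t,(.516,.315,.055)),"mid",proj(t,(.506,.3587,.055)))
g=cv2.GaussianBlur(cv2.cvtColor(t["color"],cv2.COLOR_RGB2GRAY),(3,3),0)
for n,(a,b,c,d) in dict(mid=(170,184,205,216),rodhole=(185,199,200,210)).items():
    m=(g[c:d,a:b]<80).astype(np.uint8); N,l,st,ce=cv2.connectedComponentsWithStats(m); print(n,[(st[i],ce[i]+[a,c]) for i in range(1,N)])
print("tip",onz(t,182.6,203.2,.1595),"rod at col168",onz(t,168,201.1,.26))
for k in (.07,.09,.115): print(k,(M@[.152,0,-k*.1707,1])[:3],proj(t,(M@[.152,0,-k*.1707,1])[:3]))
E
```

```text
[0.5017 0.3019 0.3125]
hole pred px [192.4968 205.8678] mid [176.7032 209.1015]
mid [(array([ 4,  2,  6,  7, 35], dtype=int32), array([176.4286, 209.7714]))]
rodhole [(array([ 5,  4,  6,  6, 32], dtype=int32), array([192.5   , 206.5312]))]
tip [0.5114 0.3099 0.1595] rod at col168 [0.5045 0.3122 0.26  ]
0.07 [0.5081 0.3066 0.1603] [183.6825 204.4591]
0.09 [0.5111 0.3084 0.1602] [183.0979 203.3037]
0.115 [0.5148 0.3105 0.1601] [182.368  201.8608]
```

The top view gives the tip offset from the hole directly, and the lean is about 0.09 relative to the tool. I'll descend along the rod's axis in two stages.

```bash
python3 -m pendant '[[[0.015,-0.002,-0.0015],0,0],[[0.02,0,-0.002],0,0],[[0.02,0,-0.002],0,0],[[0.02,0,-0.002],0,0],[[0.012,0,-0.001],0,0],[[0,0,0],0,0],[[0,0,0],0,0],[[0,0,0],0,0]]' 58
python3 - <<'E'
from h import *
np.set_printoptions(precision=4,suppress=True)
M=T(); t=optics.grab_frame("top"); pickle.dump(t,open("t14.pkl","wb"))
for k in (.09,.115): P=(M@[.152,0,-k*.1707,1])[:3]; print(k,P,proj(t,P))
print(M, "hole",proj(t,(.516,.315,.055)))
g=cv2.cvtColor(t["color"],cv2.COLOR_RGB2GRAY); print("     ",' '.join(f"{x:3d}" for x in range(170,202)))
for v in range(196,214): print(v,' '.join(f"{x:3d}" for x in g[v,170:202]))
f=wrist("w14"); print(proj(f,(.516,.315,.055),f["T"]))
g=cv2.cvtColor(f["color"],cv2.COLOR_RGB2GRAY); print("    ",' '.join(f"{x:3d}" for x in range(300,346,2)))
for v in range(146,184,2): print(v,' '.join(f"{x:3d}" for x in g[v,300:346:2]))
E
```

```text
time: 25.45
ee_pos: [0.5065, 0.303, 0.2199]
orientation: [[-0.026, 0.495, -0.869], [-0.008, -0.869, -0.495], [-1.0, -0.006, 0.027]]
wrist_force: [0.4, 0.7, -0.0]
width: 0.065
0.09 [0.5159 0.3093 0.0676] [193.226  205.4616]
0.115 [0.5196 0.3114 0.0674] [192.5558 204.1235]
[[-0.0261  0.4948 -0.8686  0.5065]
 [-0.0085 -0.869  -0.4948  0.303 ]
 [-0.9996 -0.0056  0.0269  0.2199]
 [ 0.      0.      0.      1.    ]] hole [192.4968 205.8678]
      170 171 172 173 174 175 176 177 178 179 180 181 182 183 184 185 186 187 188 189 190 191 192 193 194 195 196 197 198 199 200 201
196  25  23   5  13   2  11  12  30  73 108 149 186 195 188 189 186 179 169 158 150 141 128 125 123 124 130 152 156 140 105  62  33
197  26  21  14  13  12  11  13  32 123 173 184 180 170 156 152 144 130 124 124 125 126 126 121 124 123 144 168 171 146 118  76  28
198  20  19  23  17   8  21  25  25 108 148 140 129 123 123 124 123 125 124 125 123 123 127 125 123 125 135 158 156 123 119  89  31
199  25  26  18  20  26  26  42  42  62 107 124 121 122 126 124 124 125 126 124 123 124 126 125 126 127 127 127 124 127 124  94  50

[... 3088 characters left out ...]
  69  67  66  68  94 107 109
170  83  96  88  63  65  62  58  60  74  73  74  69  71  75  66  67  68  68  68  73  97 103 103
172  68  73  67  69  67  67  57  67  77  78  70  76  75  76  71  65  69  67  69  77  99 104  99
174  67  66  63  66  65  63  65  79  73  73  72  73  67  68  66  64  65  67  64  84 100 103  98
176  68  65  64  66  64  67  66  71  75  73  75  75  70  67  64  70  69  61  73  94 102  98  99
178  64  68  71  64  67  64  67  72  72  74  73  73  71  65  66  66  69  70  74  98 101 102 101
180  64  68  63  66  67  64  65  64  72  74  72  71  70  68  67  67  68  69  86 100 101 100 100
182  67  62  68  69  66  65  67  68  72  71  73  75  70  66  69  66  66  64  92  97 101 102 104
```

```bash
python3 - <<'E'
from h import *
np.set_printoptions(precision=4,suppress=True)
f=load("w14"); M=f["T"]; t=load("t14")
e=onz(f,320,161.3,.0675,M); print("tip edge",e,"tip",e+M[:3,2]*.006)
print("hole ring pts",[onz(f,u,v,.055,M) for u,v in ((318,154),(309.5,163),(327,163))])
print("top: tip ~(193,205)",onz(t,193.3,205.2,.0675),"hole",onz(t,192.5,206.53,.055))
for k in (.06,.09,.115): print(k, proj(f,(M@[.152,0,-k*.1707-.006,1])[:3],M))
E
```

```text
tip edge [0.5207 0.3144 0.0675] tip [0.5155 0.3114 0.0677]
hole ring pts [array([0.5248, 0.3194, 0.055 ]), array([0.5114, 0.3226, 0.055 ]), array([0.521 , 0.3058, 0.055 ])]
top: tip ~(193,205) [0.5166 0.3092 0.0675] hole [0.5141 0.3149 0.055 ]
0.06 [321.8638 166.622 ]
0.09 [321.8609 161.8717]
0.115 [321.8586 157.8974]
```

```bash
python3 -m pendant '[[[0,-0.0035,-0.001],0,0],[[0,0,0],0,0],[[0.006,0,-0.0005],0,0],[[0.006,0,-0.0005],0,0],[[0.006,0,-0.0005],0,0],[[0.006,0,-0.0005],0,0],[[0.004,0,-0.0005],0,0],[[0,0,0],0,0]]' 58
```

```text
time: 26.55
ee_pos: [0.507, 0.3079, 0.1895]
orientation: [[-0.026, 0.495, -0.868], [-0.009, -0.869, -0.495], [-1.0, -0.006, 0.027]]
wrist_force: [0.1, -0.0, 0.0]
width: 0.069
```

No contact force, so the tip is inside. I'll continue down.

```bash
python3 -m pendant '[[[0.006,0,-0.0005],0,0],[[0.006,0,-0.0005],0,0],[[0.006,0,-0.0005],0,0],[[0.004,0,-0.0005],0,0],[[0.003,0,0],0,0],[[0,0,0],0,0],[[0,0,0],0,0],[[0,0,0],0,0]]' 58
python3 - <<'E'
from h import *
f=wrist("w15")
g=cv2.cvtColor(f["color"],cv2.COLOR_RGB2GRAY); print("    ",' '.join(f"{x:3d}" for x in range(300,346,2)))
for v in range(150,264,5): print(v,' '.join(f"{x:3d}" for x in g[v,300:346:2]))
E
```

```text
time: 27.55
ee_pos: [0.5083, 0.3088, 0.1632]
orientation: [[-0.026, 0.495, -0.869], [-0.008, -0.869, -0.495], [-1.0, -0.006, 0.027]]
wrist_force: [0.4, 0.4, -0.6]
width: 0.067
     300 302 304 306 308 310 312 314 316 318 320 322 324 326 328 330 332 334 336 338 340 342 344
150 107 105 104 107 105 106 101 103 104 103 108 107 108 106 112 107 107 106 105 104  94  82  71
155 108 104 104 105 105 107 103 103 107 106 108 103 106 107 105 108 104 109 107 110 106 110 111
160 109 107 104 104 105 103 106 102 106 104 104 105 105 105 109 109 108 106 109 109 104 132 151
165 109 107 108 108 109 107 107 107 105 109 106 105 106 105 105 104 106 109 104 106 106 104 108
170 108 105 103 109 106 105  95  70  62  68  68  71  65  62  66  74  88 100  88 102 109 107 107
175  94  73  72  64  68  58  56  56  73  72  69  71  74  72  53  57  62  65  68  66  70  66  72
180  68  62  64  67  63  55  50  58  70  78  71  71  67  67  47  56  58  65  64  67  67  69  69
185  68  65  63  67  60  61  55  62  73  69  70  72  68  69  58  59  62  66  62  63  62  64  68
190  64  64  66  63  60  63  67  68  74  71  76  70  69  66
[... 680 characters left out ...]
  96 101  96 100 102 103  99
230 101 107 107 109 108 105  85  74  67  68  68  71  67  71  75  69  92  96 103 102 101 101 101
235 163 164 163 164 165 163 119  71  74  69  69  70  68  67  73  71 139 166 163 164 165 162 163
240 165 124  58  53  54  57  50  37  48  70  71  69  69  70  53  32  43  55  52  55  49  92 159
245 155  94  50  54  55  56  44  28  43  71  71  68  70  72  51  36  41  55  55  58  57  64 133
250  33  50  54  55  57  54  43  29  41  71  72  73  73  69  48  26  37  50  54  54  51  52  47
255  49  53  50  56  53  51  40  30  48  73  66  69  68  69  53  34  31  48  54  53  58  50  52
260  52  48  50  50  50  51  23  27  58 105 114 112 107 106  78  21  31  44  51  51  50  55  54
```

The rod is seated in its hole. I'll release it and rise clear.

```bash
python3 -m pendant '[[[0.001,0,0],0,0.3],[[0,0,0],0,0.6],[[0,0,0],0,1],[[0,0,0],0,1],[[-0.02,0,0],0,1],[[-0.03,0,0],0,1],[[-0.04,0,0],0,1],[[-0.04,0,0],0,1]]' 60
python3 - <<'E'
from h import *
np.set_printoptions(precision=3,suppress=True)
M=T(); print(M); f=wrist("w16")
hole=np.array([.516,.3145])
for a in range(0,360,45):
    P=(*(hole+.019*np.array([np.cos(np.radians(a)),np.sin(np.radians(a))])),.199); print(a,proj(f,P,f["T"]).round())
print("hole",proj(f,(*hole,.055),f["T"]))
t=optics.grab_frame("top"); g=cv2.cvtColor(t["color"],cv2.COLOR_RGB2GRAY); pickle.dump(t,open("t16.pkl","wb"))
g=cv2.cvtColor(f["color"],cv2.COLOR_RGB2GRAY); print("    ",' '.join(f"{x:3d}" for x in range(290,356,3)))
for v in range(130,262,5): print(v,' '.join(f"{x:3d}" for x in g[v,290:356:3]))
E
```

```text
time: 28.6
ee_pos: [0.5108, 0.3095, 0.2928]
orientation: [[-0.031, 0.495, -0.868], [-0.011, -0.869, -0.495], [-0.999, -0.006, 0.032]]
wrist_force: [0.2, 0.7, -0.2]
width: 0.997
[[-0.031  0.495 -0.868  0.511]
 [-0.011 -0.869 -0.495  0.309]
 [-0.999 -0.006  0.032  0.293]
 [ 0.     0.     0.     1.   ]]
0 [331. 165.]
45 [315. 163.]
90 [302. 173.]
135 [300. 189.]
180 [310. 202.]
225 [326. 203.]
270 [339. 194.]
315 [341. 178.]
hole [321.649 157.923]
     290 293 296 299 302 305 308 311 314 317 320 323 326 329 332 335 338 341 344 347 350 353
130 105 105 110 107 108 106  86  55  72 106 131 155 157 162 160 159 153 159 159 160 162 162
135 108 106 104 109 108 106 104 110 109 105 103  94  75  62  83 115 145 152 162 165 161 158
140 104 105 104 104 104 107 103 106 107 107 105 108 110 110 107 115 102  90  80 155 159 158
145 107 102  89 109 108 107 106 109 107 107 103 101 104 104 103 111 150 141 110 158 161 159
150  86  98  87 102 107 110 103 104 104 104  99  94 101 108 105 106 104 109 141 159 160 163
155  63  78  98 104 107 106 106 109  88  85  90  84  81  98 107 106 109 115 160 158 157 156
160  7
[... 1225 characters left out ...]
 159 159 160 162 159 158 162 159 156 157 157 112  99 101
230 101  99 100  99 100  97  95  99 101  98  97  98 104 107 109 103 113 114 115 102  99  98
235 100  97  97 100  97  98 101  97  98  96  98 101 100 102  99  97  99  99  98 100 103 104
240  99 102  97  94 103 100 100  98  98  93  97  99  96  98  99  97 101  97 101 100  98 109
245  98  97  99 100 102  95  97  97  99  98  96 101 102 102  99 100  96  99 100  99 100 109
250 100 101  98  99  98  98 101  97 100  98  93  95  96  99  98  98  97 100 102 103  99  96
255  99  99  95 100  98  97  97 100 100 101  96  98  98 100  96 101  95  92  95 100 100 142
260  95 100  99 100  95  98 101  99  96  98  99  99  99  99 100 103  94 100  96 101  97 144
```

The rod stands back in its hole at its original lean. The tool tilt has crept up to about 1.9°, growing during fast sweeps, so I'll move to the lever more slowly and watch it.

```bash
python3 -m pendant '[[[0,0.029,0.0206],0,1],[[0,0.029,0.0206],0,1],[[0,0.029,0.0206],0,1],[[0,0.029,0.0206],0,1],[[0,0.029,0.0206],0,1],[[0,0.029,0.0206],0,1],[[0,0.029,0.0206],0,1],[[0,0.029,0.0206],0,1]]' 60
```

```text
time: 29.7
ee_pos: [0.4814, 0.02, 0.2944]
orientation: [[-0.029, 0.498, -0.867], [-0.009, -0.867, -0.498], [-1.0, -0.007, 0.029]]
wrist_force: [0.5, 0.3, 1.5]
width: 0.998
```

```bash
python3 -m pendant '[[[0,0.029,0.0206],-0.11,1],[[0,0.029,0.0206],-0.11,1],[[0,0.02,0.014],-0.11,1],[[0,0.02,0.014],-0.11,1],[[0,0,0],-0.11,1],[[0,0,0],-0.11,1],[[0,0,0],-0.11,1],[[0,0,0],-0.11,1]]' 60; python3 -c "
from h import *
np.set_printoptions(precision=4,suppress=True); print(T())"
```

```text
time: 30.7
ee_pos: [0.486, -0.1052, 0.2904]
orientation: [[-0.034, 0.989, -0.144], [-0.007, -0.145, -0.989], [-0.999, -0.032, 0.012]]
wrist_force: [-0.1, -0.1, -0.1]
width: 1.002
[[-0.0335  0.989  -0.1443  0.486 ]
 [-0.0074 -0.1447 -0.9895 -0.1052]
 [-0.9994 -0.0321  0.0121  0.2904]
 [ 0.      0.      0.      1.    ]]
```

```bash
python3 -m pendant '[[[0,0.05,0],0,1],[[0,0.05,0],0,1],[[0,0.05,0],0,1],[[0,0,0],0,1],[[0,0,0],0,1],[[0,0,0],0,1],[[0,0,0],0,1],[[0,0,0],0,1]]' 60|sed -n 2,3p;  python3 -m pendant '[[[0,-0.05,0],0,1],[[0,-0.05,0],0,1],[[0,-0.05,0],0,1],[[0,0,0],0,1],[[0,0,0],0,1],[[0,0,0],0,1],[[0,0,0],0,1],[[0,0,0],0,1]]' 60|sed -n 2,3p
```

```text
ee_pos: [0.6361, -0.1269, 0.283]
orientation: [[-0.035, 0.989, -0.143], [-0.007, -0.143, -0.99], [-0.999, -0.034, 0.012]]
ee_pos: [0.4842, -0.105, 0.2876]
orientation: [[-0.034, 0.989, -0.143], [-0.007, -0.143, -0.99], [-0.999, -0.033, 0.012]]
```

```bash
python3 -m pendant '[[[0,0.03,0.019],0,1],[[0,0.045,0.019],0,1],[[0,0.03,0.019],0,1],[[0,0,0.019],0,1],[[0,-0.03,0.019],0,1],[[0,-0.045,0.019],0,1],[[0,-0.04,0.019],0,1],[[0,-0.03,0.019],0,1]]' 60|sed -n 2,3p;  python3 -m pendant '[[[0.02,0,0],0,1],[[0.02,0,0],0,1],[[0.02,0,0],0,1],[[0.02,0,0],0,1],[[0.01,0,0],0,1],[[0,0,0],0,1],[[0,0,0],0,1],[[0,0,0],0,1]]' 60|sed -n 2,3p
python3 -c "
from h import *
np.set_printoptions(precision=4,suppress=True); print(T(),r.get_obs()['joint_pos'],r.get_obs()['time'])
f=wrist('w17')
for P in [(.4626,-.2102,.044),(.4541,-.2555,.042),(.4405,-.3354,.059)]: print(proj(f,P,f['T']))
"
```

```text
ee_pos: [0.4209, -0.2535, 0.288]
orientation: [[-0.038, 0.989, -0.14], [-0.006, -0.14, -0.99], [-0.999, -0.037, 0.011]]
ee_pos: [0.4126, -0.2555, 0.1992]
orientation: [[-0.033, 0.989, -0.144], [-0.01, -0.144, -0.989], [-0.999, -0.031, 0.014]]
[[-0.0327  0.9891 -0.1438  0.4126]
 [-0.0099 -0.1442 -0.9895 -0.2555]
 [-0.9994 -0.0309  0.0145  0.1992]
 [ 0.      0.      0.      1.    ]] [-35.2136   9.6694  96.2967  -1.593   75.2433 -26.5077] 34.7
[366.8016 130.7164]
[363.8617 172.8873]
[360.761  247.6763]
```

```bash
python3 - <<'E'
from h import *
f=load("w17"); g=cv2.cvtColor(f["color"],cv2.COLOR_RGB2GRAY); print("    ",' '.join(f"{x:3d}" for x in range(330,412,3)))
for v in range(100,262,4): print(v,' '.join(f"{x:3d}" for x in g[v,330:412:3]))
E
```

```text
330 333 336 339 342 345 348 351 354 357 360 363 366 369 372 375 378 381 384 387 390 393 396 399 402 405 408 411
100 164 162 163 163 164 165 165 165 164 166 163 166 165 164 166 162 161 166 164 167 165 162 162 168 167 161 164 165
104 163 162 165 166 162 165 164 165 166 161 164 165 164 164 165 163 164 165 166 162 166 164 164 163 165 162 165 167
108 164 164 159 156 165 163 166 163 168 164 163 159 161 162 163 165 163 166 164 162 164 163 164 163 164 162 165 162
112 165 165 166 162 164 163 163 159 129  91 113 134 149 134 121 113 147 165 160 162 164 166 165 163 163 163 165 164
116 160 167 164 163 163 166 123  76 127 161 164 162 166 164 166 164 143 127 166 164 164 163 166 167 165 164 165 164
120 163 166 164 165 164 111  74 126 167 166 165 161 164 166 164 165 168 160 132 163 165 165 165 166 170 165 164 165
124 159 163 161 161 157  67 109 166 160 165 152 157 107  84  98 162 165 161 149 136 167 162 164 165 163 165 161 162
128 165 161 162 163 127  69 134 164 166 163 166 161 164 109  57  98 162 162 163 129 162 163 165 161 164 163 164 164
132 162 165 164 163 127  74 135 161 160 168 164 162 160 102 
[... 3067 characters left out ...]
 162
240 163 163 162 160 161 149  66  71  50  47  55  56  53  51  53 123 164 163 164 164 160 163 162 163 166 162 162 164
244 164 162 164 166 163 150  46  48  48  48  47  51  53  54  45  47 143 162 163 164 163 164 164 166 163 163 162 162
248 163 165 160 164 163 147  52  50  48  50  52  48  53  53  54  53 116 163 166 164 162 165 160 162 167 165 166 162
252 163 164 162 167 164 163 112  68  45  49  48  52  46  53  70  82 156 164 162 164 162 161 164 163 165 161 167 161
256 163 163 163 164 162 162 165 100  52  53  51  52  47  45 142 162 162 163 162 163 162 161 162 161 163 164 162 158
260 167 160 162 162 164 160 162 151  63  59 140 112  52  65 153 162 162 164 163 164 162 166 166 161 160 161 164 155
```

```bash
python3 - <<'E'
from h import *
np.set_printoptions(precision=4,suppress=True)
f=load("w17"); M=f["T"]
H=onz(f,367.3,131,.044,M); K=onz(f,362,246,.059,M); F1=onz(f,366.5,153.7,.042,M); F2=onz(f,366.2,178.5,.042,M)
print("hub",H,"knob",K,"flats ends",F1,F2,"w",np.linalg.norm(onz(f,356,165,.042,M)-onz(f,377,165,.042,M)))
print("|HK|",np.linalg.norm((H-K)[:2]),"ang",np.degrees(np.arctan2(*(H-K)[1::-1])),"flats len",np.linalg.norm(F1-F2),"mid",(F1+F2)/2, np.degrees(np.arctan2(*(F1-F2)[1::-1])))
u=(K-H)[:2]/np.linalg.norm((K-H)[:2]); bal=H[:2]+.047*u; print("bal",bal)
tgt=np.array([*bal,.2]); d=tgt-M[:3,3]; print("tool yz shift",M[:3,:3].T@d, "tool y yaw",np.degrees(np.arctan2(M[1,1],M[0,1])))
E
```

```text
hub [ 0.4631 -0.2106  0.044 ] knob [ 0.4421 -0.3336  0.059 ] flats ends [ 0.4594 -0.2349  0.042 ] [ 0.4559 -0.262   0.042 ] w 0.02296608978219506
|HK| 0.12476918771407546 ang 80.30383503539292 flats len 0.027337133644066966 mid [ 0.4577 -0.2485  0.042 ] 82.65930538555499
bal [ 0.4552 -0.2569]
tool yz shift [-0.0022  0.0423 -0.0048] tool y yaw -8.296685957304392
```

```bash
python3 -m pendant '[[[0,0.024,-0.003],0.024,1],[[0,0.0245,-0.003],0,1],[[0.02,0,0],0,1],[[0.03,0,0],0,1],[[0.03,0,0],0,1],[[0.03,0,0],0,1],[[0.02,0,0],0,1],[[0,0,0],0,1]]' 60
python3 -c "
from h import *
np.set_printoptions(precision=4,suppress=True); M=T(); print(M)
d=np.array([.4552,-.2569,.0115])-M[:3,3]; print('tool shift',M[:3,:3].T@d,np.degrees(np.arctan2(M[1,1],M[0,1])))"
```

```text
time: 35.75
ee_pos: [0.4607, -0.2595, 0.0669]
orientation: [[-0.028, 0.985, -0.168], [-0.013, -0.168, -0.986], [-1.0, -0.025, 0.017]]
wrist_force: [0.8, -0.4, -0.2]
width: 0.999
[[-0.0279  0.9854 -0.1678  0.4607]
 [-0.013  -0.1682 -0.9857 -0.2595]
 [-0.9995 -0.0253  0.0175  0.0669]
 [ 0.      0.      0.      1.    ]]
tool shift [ 0.0555 -0.0045 -0.0026] -9.686309834158209
```

```bash
python3 -m pendant '[[[0.01,-0.0045,-0.0025],0,1],[[0.015,0,0],0,1],[[0.015,0,0],0,1],[[0.01,0,0],0,1],[[0.005,0,0],0,1],[[0,0,0],0,0.6],[[0,0,0],0,0.4],[[0,0,0],0,0.4]]' 60
python3 -m pendant '[[[0,0,0],0,0.2],[[0,0,0],0,0],[[0,0,0],0,0],[[0,0,0],0,0],[[0,0,0],0,0],[[0,0,0],0,0],[[0,0,0],0,0],[[0,0,0],0,0]]' 60
```

```text
time: 36.75
ee_pos: [0.4562, -0.2576, 0.0108]
orientation: [[-0.025, 0.986, -0.168], [-0.015, -0.168, -0.986], [-1.0, -0.022, 0.019]]
wrist_force: [0.4, 0.2, 0.2]
width: 0.404
time: 37.75
ee_pos: [0.4564, -0.2578, 0.0113]
orientation: [[-0.024, 0.986, -0.168], [-0.015, -0.168, -0.986], [-1.0, -0.021, 0.019]]
wrist_force: [-0.1, 0.2, -0.1]
width: 0.001
```

```bash
python3 - <<'E'
from h import *
np.set_printoptions(precision=4,suppress=True)
f=wrist("w18"); M=f["T"]; o=r.get_obs(); print(o["width"],o["wrist_force"],o["ee_pos"])
for P in [(.4631,-.2106,.044),(.4552,-.2569,.042),(.4421,-.3336,.059)]: print(proj(f,P,M))
print(proj(f,(M@[-.0187,0,0,1])[:3],M))
g=cv2.cvtColor(f["color"],cv2.COLOR_RGB2GRAY); print("    ",' '.join(f"{x:3d}" for x in range(250,400,5)))
for v in range(90,330,6): print(v,' '.join(f"{x:3d}" for x in g[v,250:400:5]))
E
```

```text
-0.002281475898754977 [-0.4582  0.0511 -1.0188] [ 0.4564 -0.2578  0.0113]
[316.099  161.4095]
[316.8394 252.6486]
[317.0083 380.1059]
[320.8717 243.6031]
     250 255 260 265 270 275 280 285 290 295 300 305 310 315 320 325 330 335 340 345 350 355 360 365 370 375 380 385 390 395
90 168 164 163 164 163 165 164 166 165 165 165 164 165 162 166 168 166 165 164 165 166 165 166 165 165 161 166 166 167 165
96 165 165 167 163 163 164 164 164 163 168 165 168 166 165 168 165 163 163 166 166 164 166 165 165 163 167 167 164 163 165
102 164 162 168 163 166 164 164 164 163 165 165 164 163 164 167 165 164 163 166 165 166 165 166 163 165 167 164 164 162 168
108 163 163 163 162 168 160 162 164 167 164 160 164 163 165 166 165 163 163 166 164 165 165 164 163 165 167 167 166 167 163
114 161 162 163 166 158 162 163 164 165 162  99 106 109 114 116 100 103 141 164 167 163 164 164 160 166 164 167 164 166 166
120 162 164 164 161 164 153 164 150  92 107 151 161 163 166 166 166 158 121 107 152 168 165 161 162 166 165 164 163 167 163
126 157 161 163 164 165 159 126  93 152 166 162 158 161 164 163 164 159 165 164
[... 3436 characters left out ...]
   9  16  23  16  19  26  11  17  17  25  23  26  27  24  22  32  31  28  32  39
300  21  14  16   9  16   5   7  16  23  16  16  19  22  10  19  17  21  23   2  21  24  18  15  25  14  20  24  30  28  34
306  14  19  15  24  14  11  17   4  25  10  19  12  15  19  26  23  18  23  21  14  14  13  21  20  23  23  28  24  38  21
312  11  20  15  13   1  19  16  21   1   7   5  15  13  18  19  16   9   8   3   7  15  17  18  18   8  23  27  30  28  24
318  15  12  11   3   7   0  14  14  17  10  14  18   6  13  52  54  13   6  16  13  11  19   9  11  17   3  19  29  23  22
324  14  18  15   5   1   7   2  12  14  12   2  15   9  19  57  54  17  10  16   7  12  14  18  15   2  15  17  11  23  28
```

```bash
python3 - <<'E'
from h import *
np.set_printoptions(precision=1,suppress=True)
f=load("w18"); M=f["T"]
for z in (-.011,0,.011): print(z,[(x,proj(f,(M@[x,0,z,1])[:3],M)[1].round(1)) for x in (0,-.01,-.02,-.03,-.04)])
for y in (.004,.012): print(y,[(x,proj(f,(M@[x,y,-.011,1])[:3],M).round(1)) for x in (0,-.02,-.03)])
# edges in w18 & w4(open)
g=cv2.cvtColor(f["color"],cv2.COLOR_RGB2GRAY); print(g[232:250,312],g[232:280:2,329])
E
cp pics/w18.png pics/z8.png; python3 -c "
import cv2;i=cv2.imread('pics/w18.png');cv2.imwrite('pics/z8.png',cv2.resize(i[90:330,200:440],None,fx=2.5,fy=2.5,interpolation=cv2.INTER_CUBIC))"
```

```text
-0.011 [(0, np.float64(214.1)), (-0.01, np.float64(219.5)), (-0.02, np.float64(225.5)), (-0.03, np.float64(232.3)), (-0.04, np.float64(239.9))]
0 [(0, np.float64(231.4)), (-0.01, np.float64(237.6)), (-0.02, np.float64(244.5)), (-0.03, np.float64(252.2)), (-0.04, np.float64(260.8))]
0.011 [(0, np.float64(248.1)), (-0.01, np.float64(255.0)), (-0.02, np.float64(262.6)), (-0.03, np.float64(271.1)), (-0.04, np.float64(280.5))]
0.004 [(0, array([327.7, 214.1])), (-0.02, array([328.4, 225.5])), (-0.03, array([328.7, 232.2]))]
0.012 [(0, array([341.2, 214. ])), (-0.02, array([343.4, 225.5])), (-0.03, array([344.7, 232.2]))]
[78 78 75 77 76 62 51 48 46 47 45 49 51 50 46 47 47 49] [77 77 76 49 47 48 46 51 52 50 47 48 51 52 47 50 48 48 49 74 72 43 28 25]
```

View pics/z8.png

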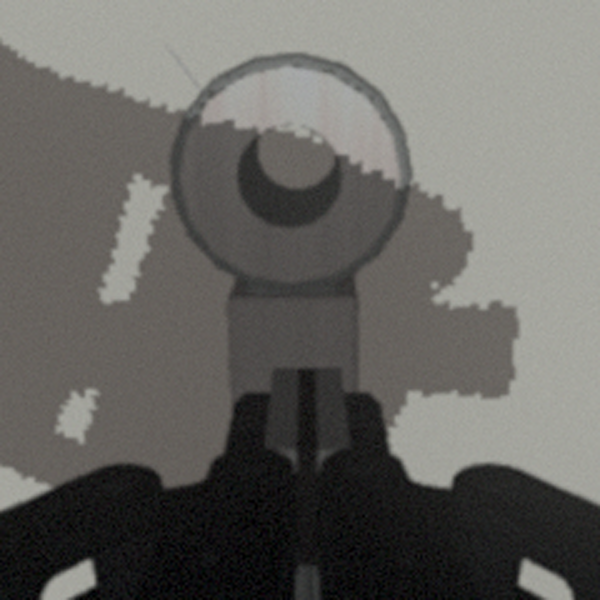

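The picture shows the closed pads (270–345, 370–460) lying above the flats, with the lever untouched. Its hub is at (291,170). So the real fingertips end about 34 mm behind the reported TCP, which also explains the earlier poor rod grips. I'll open, shift and go deeper.

```bash
python3 -m pendant '[[[0,-0.002,-0.002],0,0.6],[[0,0,0],0,0.6],[[0,0,0],0,0.6],[[0,0,0],0,0.6],[[0.01,0,0],0,0.6],[[0.01,0,0],0,0.6],[[0.008,0,0],0,0.6],[[0.004,0,0],0,0.6]]' 60
python3 -c "
from h import *
np.set_printoptions(precision=4,suppress=True); o=r.get_obs(); print(T(),o['wrist_force'],o['ft_torque'],o['time'],o['joint_pos'])"
```

```text
time: 38.8
ee_pos: [0.4536, -0.2557, -0.0233]
orientation: [[-0.024, 0.986, -0.168], [-0.015, -0.168, -0.986], [-1.0, -0.022, 0.019]]
wrist_force: [-0.5, -0.2, 0.3]
width: 0.602
[[-0.0245  0.9855 -0.1677  0.4536]
 [-0.0151 -0.1681 -0.9856 -0.2557]
 [-0.9996 -0.0216  0.019  -0.0233]
 [ 0.      0.      0.      1.    ]] [-0.4523 -0.2032  0.3168] [-0.0251 -0.0217  0.0271] 38.8 [-32.6427  31.0187 101.0648  -1.9801  48.6476 -21.6551]
```

```bash
python3 -m pendant '[[[0,0,0],0,0.4],[[0,0,0],0,0.3],[[0,0,0],0,0.2],[[0,0,0],0,0],[[0,0,0],0,0],[[0,0,0],0,0],[[0,0,0],0,0],[[0,0,0],0,0]]' 60
python3 -c "
from h import *
np.set_printoptions(precision=4,suppress=True); o=r.get_obs(); print(T(),o['wrist_force'],o['ft_torque'],o['time'])"
```

```text
time: 39.8
ee_pos: [0.4536, -0.2557, -0.0233]
orientation: [[-0.024, 0.986, -0.168], [-0.015, -0.168, -0.986], [-1.0, -0.021, 0.019]]
wrist_force: [0.2, -0.0, -2.6]
width: 0.296
[[-0.0244  0.9856 -0.1676  0.4536]
 [-0.0152 -0.168  -0.9857 -0.2557]
 [-0.9996 -0.0215  0.019  -0.0233]
 [ 0.      0.      0.      1.    ]] [ 0.1964 -0.0136 -2.6369] [ 0.003  -0.0919  0.095 ] 39.8
```

```bash
python3 -m pendant '[[[-0.008,0,0],0,0],[[-0.015,0,0],0,0],[[-0.02,0,0],0,0],[[-0.025,0,0],0,0],[[-0.025,0,0],0,0],[[-0.025,0,0],0,0],[[-0.02,0,0],0,0],[[-0.015,0,0],0,0]]' 60
python3 - <<'E'
from h import *
np.set_printoptions(precision=4,suppress=True)
M=T(); f=wrist("w20"); o=r.get_obs(); print(M,o['wrist_force'],o['ft_torque'],o['width'],o['time'])
g=cv2.cvtColor(f["color"],cv2.COLOR_RGB2GRAY); print("    ",' '.join(f"{x:3d}" for x in range(262,376,4)))
for v in range(100,250,4): print(v,' '.join(f"{x:3d}" for x in g[v,262:376:4]))
E
```

```text
time: 40.8
ee_pos: [0.4559, -0.252, 0.1383]
orientation: [[-0.027, 0.985, -0.168], [-0.013, -0.168, -0.986], [-1.0, -0.024, 0.018]]
wrist_force: [1.3, -0.5, -6.9]
width: 0.295
[[-0.027   0.9855 -0.1678  0.4559]
 [-0.0132 -0.1682 -0.9857 -0.252 ]
 [-0.9995 -0.0244  0.0175  0.1383]
 [ 0.      0.      0.      1.    ]] [ 1.0706 -0.4339 -2.4554] [ 0.0348 -0.1842 -0.0328] 0.2939071080854784 40.85
     262 266 270 274 278 282 286 290 294 298 302 306 310 314 318 322 326 330 334 338 342 346 350 354 358 362 366 370 374
100 177 174 174 174 176 172 178 177 174 176 177 175 174 173 177 171 177 175 173 177 176 172 173 173 179 173 177 177 175
104 178 178 175 174 176 175 174 176 175 172 174 175 174 175 176 175 177 175 174 174 174 175 175 175 174 177 173 177 173
108 174 174 172 172 176 177 179 175 176 174 177 176 172 173 173 175 172 175 174 174 177 172 176 173 175 173 173 175 178
112 172 173 175 172 175 174 173 175 174 174 176 177 176 176 173 175 179 174 175 174 176 177 177 174 176 177 176 175 175
116 176 175 175 175 173 172 175 173 165 176 173 154 115  92  86  88  97  95 132 167 177 177 173 174 177 1
[... 3274 characters left out ...]
 103 105 101  72  63  84  85  81  82  83  84  85  86  84  86  83  85  73  61 122 170 173 171 174 174
232 105 103 104 104 105 105 105 102  53  61  65  66  72  81  83  85  83  78  71  67  64  62  58 155 172 174 172 171 171
236 169 115 106 107 105 103 102  90  57  63  69  63  61  65  63  63  63  68  68  66  62  59  59 124 160 162 171 174 173
240 171 175 169 104 104  76  56  65  67  73  70  72  68  71  71  68  71  71  71  75  76  72  76  62  58  77 176 176 174
244 173 174 170 172 162  57  57  78  79  84  76  80  78  78  80  83  79  78  85  84  82  84  85  72  59  57 170 173 176
248 172 172 101  38  39  55  56  75  79  82  80  80  77  82  79  82  84  77  80  86  85  82  82  67  61  62  50  46  72
```

```bash
cat >lev.py <<'E'
from h import *
np.set_printoptions(precision=4,suppress=True)
Mg=np.array([[-.0244,.9856,-.1676,.4536],[-.0152,-.168,-.9857,-.2557],[-.9996,-.0215,.019,-.0233],[0,0,0,1]])
a=np.radians(80.3); L=np.eye(4); L[:2,0]=[np.sin(a),-np.cos(a)]; L[:2,1]=[np.cos(a),np.sin(a)]; L[:3,3]=[.4634,-.2095,0]
G=np.linalg.inv(Mg)@L   # lever in tool
def lever(M): return M@G
def circ(f,M,r_,z,n=72): return np.array([proj(f,(lever(M)@[r_*np.cos(t),r_*np.sin(t),z,1])[:3],M) for t in np.linspace(0,2*np.pi,n)])
E
python3 - <<'E'
from lev import *
f=load("w20"); M=f["T"]
c=circ(f,M,.023,.044); print("hub bbox",c.min(0),c.max(0)); b=circ(f,M,.0095,.044); print("bore top",b.min(0),b.max(0)); b=circ(f,M,.0095,0); print("bore bottom",b.min(0),b.max(0))
print("lever origin",lever(M))
g=cv2.cvtColor(f["color"],cv2.COLOR_RGB2GRAY); print(g[170,255:275],g[170,366:386]); print(g[176,285:305],g[176,330:352]); print(g[110:126,320],g[222:240,320],g[150:160,326],g[196:212,322])
E
```

```text
hub bbox [256.7384 111.934 ] [386.3335 238.7539]
bore top [294.2223 151.1415] [348.3627 204.06  ]
bore bottom [304.1286 139.953 ] [342.9528 178.2332]
lever origin [[ 0.9856  0.1687  0.0026  0.4657]
 [-0.1687  0.9856 -0.002  -0.2058]
 [-0.0029  0.0015  1.      0.1617]
 [ 0.      0.      0.      1.    ]]
[175 172 172 164 125  87  69  68  72  69  77  87  94  93  85  92  90  90
  89  91] [ 93  86  93 107 141 160 164 161 158 161 154 144 127 118 115 110 110 118
 151 173]
[89 89 88 91 93 91 90 93 89 76 57 49 49 50 44 52 47 42 46 50] [105 110 106  96  88  79  66  54  50  52  52  58  55  56  52  51  54  59
  72  85  88  93]
[174 178 178 175 148 114  89 106 114 103  93 113 148 171 175 176] [89 80 82 85 81 88 83 87 87 84 84 85 68 67 60 62 59 59] [172 169 163 130 107 108 108 109 109 106] [47 46 49 45 44 46 52 44 46 52 65 79 86 88 87 87]
```

Predicted and observed hub and bore positions agree within 1–2 px, and the lever is level within 0.2°. I'll carry it slowly to about 60 mm short of the pillar, turning it to the fixture's heading.

```bash
python3 -m pendant '[[[0,0.004,-0.02],-0.0104,0],[[0,0.004,-0.027],-0.0104,0],[[0,0.004,-0.027],-0.0104,0],[[0,0.004,-0.027],-0.0104,0],[[0,0.004,-0.027],-0.0104,0],[[0,0.004,-0.027],-0.0104,0],[[0,0.004,-0.025],-0.0104,0],[[0,0.004,-0.02],-0.0104,0]]' 60
python3 -m pendant '[[[0,0,0],0,0],[[0,0,0],0,0],[[0,0,0],0,0],[[0,0,0],0,0],[[0,0,0],0,0],[[0,0,0],0,0],[[0,0,0],0,0],[[0,0,0],0,0]]' 60 | tail -1
python3 - <<'E'
from lev import *
M=T(); f=wrist("w21"); o=r.get_obs(); print(M,"\n",lever(M),o["wrist_force"],o["width"],o["time"])
c=circ(f,M,.023,.044); print("hub bbox",c.min(0),c.max(0)); print("pillar",proj(f,(.530,.064,.12),M),"shoulder",proj(f,(.530,.064,.07),M))
g=cv2.cvtColor(f["color"],cv2.COLOR_RGB2GRAY); print(g[174,250:266],g[174,376:392])
p=proj(f,(.530,.064,.1),M).astype(int); print("    ",' '.join(f"{x:3d}" for x in range(p[0]-45,p[0]+45,3)))
for v in range(max(0,p[1]-48),p[1]+48,3): print(v,' '.join(f"{x:3d}" for x in g[v,p[0]-45:p[0]+45:3]))
E
```

```text
time: 41.85
ee_pos: [0.514, -0.0529, 0.1346]
orientation: [[-0.029, 0.996, -0.085], [-0.014, -0.086, -0.996], [-0.999, -0.028, 0.016]]
wrist_force: [-0.1, -0.1, -7.5]
width: 0.294
width: 0.297
[[-0.0305  0.9958 -0.086   0.5132]
 [-0.0135 -0.0864 -0.9962 -0.0537]
 [-0.9994 -0.0292  0.016   0.134 ]
 [ 0.      0.      0.      1.    ]] 
 [[ 0.9961  0.087   0.0074  0.5194]
 [-0.087   0.9962 -0.0037 -0.0069]
 [-0.0077  0.003   1.      0.1575]
 [ 0.      0.      0.      1.    ]] [-0.6401  0.3692 -6.4223] 0.2996259191625445 42.9
hub bbox [256.7314 111.7281] [386.3401 238.576 ]
pillar [332.6307  33.9622] shoulder [332.4556  50.2234]
[190 189 186 190 190 190 190 192 183 159 110  80  76  75  79  97] [ 98  98  91  83  76  77  74  83 102 116 116 137 177 190 192 190]
     287 290 293 296 299 302 305 308 311 314 317 320 323 326 329 332 335 338 341 344 347 350 353 356 359 362 365 368 371 374
0 143 124 118 116 118 121 120 120 123 123 124 124 124 123 121 123 121 120 122 122 119 116 119 125 133 132 139 144 156 162
3 130 111 158 131 128 130 127 127 127 127 128 127 129 129 128 128 126 124 126 129 128 126
[... 2774 characters left out ...]
6  55  53  52  73  82  84  84  83  86  83  83  74  53  66  72  64 119 122 123 128 124
75 123 128 132 130 126 129 124 118  63  51  53  53  52  47  56  61  66  64  58  52  52  64  69  71  91 125 126 127 126 123
78 127 127 125 126 127 126 125 127  97  53  49  53  54  52  54  50  55  50  52  48  63  66  69  67 122 128 127 126 124 129
81 126 129 128 128 128 124 125 126 125  82  56  57  52  56  47  51  50  53  58  67  67  65  62 116 125 127 128 126 128 124
84 127 130 124 123 124 127 128 123 123 126  92  63  66  62  58  53  54  66  64  68  64  76 120 126 125 128 125 128 122 125
87 131 128 129 128 126 128 123 128 124 129 128 125 110  67  65  59  61  62  69  88 108 126 125 125 125 122 127 125 123 124
```

```bash
python3 - <<'E'
from lev import *
f=load("w21"); M=f["T"]; print(onz(f,335.6,33.2,.119,M),onz(f,335,49.5,.07,M))
E
python3 -m pendant '[[[0,0.001,-0.01],0,0],[[0,0.001,-0.013],0,0],[[0,0.001,-0.013],0,0],[[0,0.001,-0.013],0,0],[[0,0.001,-0.013],0,0],[[0,0.001,-0.009],0,0],[[0,0,0],0,0],[[0,0,0],0,0]]' 60
python3 - <<'E'
from lev import *
M=T(); f=wrist("w22"); o=r.get_obs(); print(lever(M),o["wrist_force"],o["width"],o["time"])
for r_,z in ((.0095,.044),(.0095,0)): c=circ(f,M,r_,z); print("bore",z,c.min(0),c.max(0))
print("pillar tip",proj(f,(.5318,.0645,.12),M),[proj(f,(.5318+.021*a,.0645+.021*b,.07),M) for a,b in ((1,0),(-1,0),(0,1),(0,-1))])
g=cv2.cvtColor(f["color"],cv2.COLOR_RGB2GRAY); print("    ",' '.join(f"{x:3d}" for x in range(286,358,3)))
for v in range(96,216,3): print(v,' '.join(f"{x:3d}" for x in g[v,286:358:3]))
E
```

```text
[0.5318 0.0646 0.119 ] [0.532  0.0644 0.07  ]
time: 43.9
ee_pos: [0.5261, 0.0226, 0.1325]
orientation: [[-0.031, 0.996, -0.084], [-0.013, -0.085, -0.996], [-0.999, -0.029, 0.016]]
wrist_force: [0.3, -0.3, -7.4]
width: 0.295
[[ 0.9963  0.0855  0.0075  0.5322]
 [-0.0855  0.9963 -0.0038  0.0694]
 [-0.0078  0.003   1.      0.156 ]
 [ 0.      0.      0.      1.    ]] [-1.113   0.8478 -6.7316] 0.2937791467818052 43.95
bore 0.044 [294.2187 150.9332] [348.3654 203.8644]
bore 0 [304.1295 139.8063] [342.9561 178.0908]
pillar tip [325.1045 158.4229] [array([353.8823, 146.9999]), array([299.2168, 151.3586]), array([324.155 , 121.7449]), array([328.71  , 175.8262])]
     286 289 292 295 298 301 304 307 310 313 316 319 322 325 328 331 334 337 340 343 346 349 352 355
96 132 137 136 134 134 136 133 133 134 137 131 135 130 131 131 135 134 131 132 133 132 134 134 135
99 133 132 135 137 132 134 131 134 130 130 132 132 130 129 133 133 136 130 132 130 135 135 131 132
102 131 135 131 132 134 132 133 130 134 133 133 128 127 132 131 132 132 131 132 131 131 129 130 129
105 135 135 132 134 136 132 134 130 131
[... 2960 characters left out ...]

195  92  96  97  94  86  53  50  50  51  53  52  55  48  53  54  52  54  57  58  70  91  96  94  96
198  94  97  95 100  91  88  55  55  50  53  53  54  54  51  56  56  54  56  65  93  92  94  97  91
201  93  93  98  97  92  96  88  60  54  48  54  53  53  49  54  52  58  77  91  95  93  93  92  92
204  94  94  93  94  94  95  92  95  76  56  53  50  54  55  61  67  84  92  90  93 102 105 109 115
207  93  93  94  93  95  95  94  88  90  90  90  90  89  89  97  94  94  91  92  92 141 163 163 159
210  95  96  97  92  95  92  91  91  90  91  92  91  91  92  95  91  95  93  91  94 118 127 130 125
213  95  94  90  93  95  92  93  91  91  89  94  91  95  90  99  94  95  92  92  93  93  96  95  94
```

The nose highlight seen through the bore is at (325,157), against a predicted (325.1,158.4), so the pillar is at (0.5318,0.0645). I'll centre the bore and go down to just above the tip.

```bash
python3 -m pendant '[[[0,0.002,0.004],0,0],[[0,0,0],0,0],[[0.006,0,0],0,0],[[0.007,0,0],0,0],[[0.007,0,0],0,0],[[0.006,0,0],0,0],[[0,0,0],0,0],[[0,0,0],0,0]]' 60
python3 - <<'E'
from lev import *
M=T(); f=wrist("w23"); o=r.get_obs(); L=lever(M); print(M,L,o["wrist_force"],o["width"],o["time"])
print("pillar tip",proj(f,(.5318,.0645,.12),M))
d=np.array([.5318,.0645,.0922])-L[:3,3]; print("remaining world",d,"tool",M[:3,:3].T@d)
g=cv2.cvtColor(f["color"],cv2.COLOR_RGB2GRAY); print("    ",' '.join(f"{x:3d}" for x in range(286,358,3)))
for v in range(138,210,3): print(v,' '.join(f"{x:3d}" for x in g[v,286:358:3]))
E
```

```text
time: 44.95
ee_pos: [0.5267, 0.0168, 0.1042]
orientation: [[-0.032, 0.996, -0.086], [-0.013, -0.086, -0.996], [-0.999, -0.03, 0.016]]
wrist_force: [0.8, -0.5, -7.2]
width: 0.296
[[-0.0316  0.9958 -0.0859  0.5267]
 [-0.0134 -0.0863 -0.9962  0.0168]
 [-0.9994 -0.0303  0.0161  0.1042]
 [ 0.      0.      0.      1.    ]] [[ 0.9961  0.0869  0.0085  0.5329]
 [-0.0869  0.9962 -0.0037  0.0636]
 [-0.0088  0.0029  0.9999  0.1276]
 [ 0.      0.      0.      1.    ]] [-0.8311 -0.6124 -6.1787] 0.2963851108978988 45.0
pillar tip [321.6875 155.4078]
remaining world [-0.0011  0.0009 -0.0354] tool [ 0.0354 -0.0001 -0.0014]
     286 289 292 295 298 301 304 307 310 313 316 319 322 325 328 331 334 337 340 343 346 349 352 355
138 173 179 179 178 179 178 178 176 177 179 180 180 184 179 184 183 183 179 178 179 177 183 184 177
141 173 179 182 179 177 180 175 173 175 177 176 180 182 180 183 183 181 179 174 179 177 179 180 180
144 171 175 181 178 179 179 173 172 173 177 177 183 180 181 179 180 178 178 174 175 180 175 183 179
147 170 180 179 179 176 178 174 170 172 175 176 178 178 180 182 181 179 179 176 175 1
[... 1314 characters left out ...]

189  92  94  96  80  48  53  51  48  53  52  46  48  52  50  52  52  49  58  50  52  59  92  93  95
192  88  94  93  98  61  50  48  48  47  50  50  49  50  53  50  48  54  54  55  56  82  93  92  90
195  90  92  95  91  82  49  48  43  48  46  45  51  56  48  50  50  56  50  52  62  89  91  91  90
198  94  93  94  91  90  86  51  46  45  43  43  51  50  55  45  51  53  55  61  90  92  87  93  91
201  92  93  93  88  92  88  78  54  47  47  51  46  51  53  52  51  50  68  89  87  86  87  91  91
204  92  89  93  93  92  87  89  88  70  59  54  50  46  48  56  66  83  89  87  89  89  91  92  92
207  91  90  90  90  89  90  89  90  89  86  87  86  82  86  91  89  92  85  87  89  88  94  89  91
```

```bash
python3 -m pendant '[[[0,0,-0.0014],0,0],[[0,0,0],0,0],[[0.004,0,0],0,0],[[0.004,0,0],0,0],[[0.004,0,0],0,0],[[0.004,0,0],0,0],[[0.003,0,0],0,0],[[0,0,0],0,0]]' 60
cat >chk.py <<'E'
from lev import *
M=T(); o=r.get_obs(); L=lever(M); print(L,o["wrist_force"],o["ft_torque"],o["width"],o["time"])
d=np.array([.5318,.0645,.0922])-L[:3,3]; print("remaining world",d,"tool",M[:3,:3].T@d)
print("foot",(L@[0,-.13,0,1])[:3])
E
python3 chk.py
```

```text
time: 46.0
ee_pos: [0.5262, 0.0181, 0.0839]
orientation: [[-0.031, 0.996, -0.086], [-0.013, -0.086, -0.996], [-0.999, -0.03, 0.016]]
wrist_force: [0.2, 0.5, -6.4]
width: 0.295
[[ 0.9961  0.0869  0.0083  0.5324]
 [-0.0869  0.9962 -0.0037  0.0648]
 [-0.0086  0.0029  0.9999  0.1074]
 [ 0.      0.      0.      1.    ]] [ 0.2024  0.5191 -6.4165] [ 0.0551 -0.0864  0.0282] 0.2951378430297962 46.0
remaining world [-0.0006 -0.0003 -0.0152] tool [ 0.0152 -0.0001  0.0001]
foot [ 0.5211 -0.0647  0.107 ]
```

```bash
python3 -m pendant '[[[0.004,0,0],0,0],[[0.004,0,0],0,0],[[0.004,0,0],0,0],[[0.003,0,0],0,0],[[0,0,0],0,0],[[0,0,0],0,0],[[0,0,0],0,0],[[0,0,0],0,0]]' 60; python3 chk.py
python3 - <<'E'
from lev import *
M=T(); f=wrist("w24"); s=optics.grab_frame("scene"); t=optics.grab_frame("top"); pickle.dump(s,open("s24.pkl","wb")); pickle.dump(t,open("t24.pkl","wb")); L=lever(M)
# scene: height gap foot/jar check points
for n,P in dict(foot=(L@[0,-.13,0,1])[:3],rim=(.519,-.065,.062),knobtop=(L@[0,-.13,.059,1])[:3],hubtop=(L@[0,0,.044,1])[:3]).items(): print(n,P,"scene",proj(s,P),"top",proj(t,P))
g=cv2.cvtColor(f["color"],cv2.COLOR_RGB2GRAY); print("    ",' '.join(f"{x:3d}" for x in range(286,358,3)))
for v in range(144,210,4): print(v,' '.join(f"{x:3d}" for x in g[v,286:358:3]))
t0=load("top0"); gs=cv2.cvtColor(t["color"],cv2.COLOR_RGB2GRAY); k=cv2.absdiff(t["color"],t0["color"]).max(2)
for n,(u,v) in dict(lid=(314,161),beaker=(398,168),flask=(225,178),rod=(185,209)).items(): print(n,"median/max diff",np.median(k[v-9:v+9,u-9:u+9]),np.percentile(k[v-9:v+9,u-9:u+9],95))
E
```

```text
time: 47.0
ee_pos: [0.526, 0.0179, 0.0682]
orientation: [[-0.031, 0.996, -0.086], [-0.013, -0.086, -0.996], [-0.999, -0.029, 0.016]]
wrist_force: [-0.0, -0.1, -7.0]
width: 0.294
[[ 0.9961  0.0869  0.0076  0.5321]
 [-0.0869  0.9962 -0.0037  0.0646]
 [-0.0079  0.003   1.      0.0917]
 [ 0.      0.      0.      1.    ]] [-0.028  -0.0648 -6.9627] [ 0.0581 -0.0473 -0.0223] 0.29394399921755315 47.0
remaining world [-0.0003 -0.0001  0.0005] tool [-0.0005 -0.0003  0.0002]
foot [ 0.5208 -0.0649  0.0913]
foot [ 0.5208 -0.0649  0.0913] scene [324.969  227.2221] top [328.3182 205.4528]
rim (0.519, -0.065, 0.062) scene [324.3933 234.5231] top [328.1382 207.2824]
knobtop [ 0.5213 -0.0651  0.1503] scene [325.4845 212.4091] top [328.8618 202.7411]
hubtop [0.5325 0.0645 0.1357] scene [294.5506 191.095 ] top [279.4019 198.1612]
     286 289 292 295 298 301 304 307 310 313 316 319 322 325 328 331 334 337 340 343 346 349 352 355
144 170 172 175 173 174 171 172 167 169 175 174 171 176 175 176 175 178 174 168 172 175 172 177 173
148 165 170 173 173 171 171 169 163 168 172 170 174 177 174 173 173 177 176 1
[... 986 characters left out ...]
  48  49  48  45  55  52  92  85  86
192  90  90  87  90  56  43  49  49  51  50  52  47  49  47  52  51  48  47  52  53  78  86  90  86
196  87  88  91  89  88  60  50  44  44  49  46  49  49  46  44  45  46  52  52  78  87  87  87  88
200  85  88  93  89  90  82  73  49  44  45  50  48  48  48  52  45  50  61  79  86  87  89  87  86
204  85  87  88  85  86  90  88  83  67  56  44  50  51  49  54  62  83  88  84  86  84  91  85  88
208  84  85  87  88  86  88  85  84  82  83  88  84  87  85  87  86  88  83  83  80  85  84  87  87
lid median/max diff 14.0 70.6499999999997
beaker median/max diff 12.0 16.0
flask median/max diff 12.0 20.849999999999966
rod median/max diff 10.0 77.69999999999993
```

```bash
python3 - <<'E'
from h import *
s0,s,t0,t=load("scene0"),load("s24"),load("top0"),load("t24")
G=lambda f:cv2.cvtColor(f["color"],cv2.COLOR_RGB2GRAY)
k=cv2.absdiff(G(s),G(s0))
for n,(a,b,c,d) in dict(lid=(328,362,200,226),stand=(203,255,140,195),beaker=(398,418,238,272),flask=(267,287,165,192)).items(): print(n,np.median(k[c:d,a:b]),np.percentile(k[c:d,a:b],[90,99]))
for f in (t0,t):
    print("top stand"); g=G(f)
    for v in range(196,222,2): print(v,' '.join(f"{x:3d}" for x in g[v,164:208:2]))
# ball brightness inside jar visible in scene
for f in (s0,s):
    print("scene jar"); g=G(f)
    for v in range(222,256,2): print(v,' '.join(f"{x:3d}" for x in g[v,304:346:2]))
E
```

```text
lid 5.0 [ 16.7  189.34]
stand 5.0 [177. 186.]
beaker 5.0 [ 7.1 10. ]
flask 5.0 [ 9.  80.2]
top stand
196 175 172 174 174 173 171 173 176 176 173 163 158 138 126 110 111 132 117  53  25 140 165
198 177 173 175 174 171 166 155 138 126 111 110 106 108 108 110 110 136 111  75  24  50 168
200 162 160 136 125 108 109 108 108 108 106 109 107 110 110 111 109 109 110  90  24  26 155
202 106 106 106 108 106 109 109 110 108 108 110 109 108 105 105 103 112 112  98  29  29 142
204 107 110 105 105 110 107 137 164  93  88  95  99 101  78  45  53 101 111 110  31  27 123
206 107 108 107 107 108 102 165 175 127  54  58  53  54  61  55  55  85 111 111  47  26  77
208 106 105 109 110 105  68  91 152  58  68  64  58  60  57  55  53  91 109 111  67  27  54
210  97 109 108 106  97  51  24  29  80 108 108 109 109  97  67  57  92 111 108  79  28  38
212  77 108 106 110 108  59  36  45  96 108 109 110 112 106 108  61  59 113 123  91  30  23
214  78 108 108 110 105 103  97 105 109 111 111 107 109 110 110  58  61 127 152  92  28  31
216  97 106 107 110 107 108 108 111 110 108 107 109 111 111 111  86  61  87  95
[... 3714 characters left out ...]
  93  91  90 124 171 151 139 121 119 115 145 163 142 125 133 160 164 154 144 199 228
242  90  87  86  92 140 174 177 136 119 118 117 117 131 169 203 205 170 111 132 148 187
244  95  89  86  83  93 130 173 172 149 144 135 135 141 170 186 150 105  82 132 141 150
246 106  98  89  86  90  93 106 126 150 158 157 153 153 147 114  87  84  86 135 142 148
248 110  94  92  88  89  94  93  93  95  96 104  96  94  90  91  88  85  99 139 138 150
250 106  87 103 120  98  92  88  92  96  91  95  94  87  89  88  84  91 134 128 136 146
252 137  96 103 125 117  97  94  91  93  93  92  94  91  88  90  95 129 133 122 147 150
254 143 124 109  99 116 131 115 100  94  95  93  92  93 100 113 134 150 129 140 154 148
```

```bash
python3 - <<'E'
from h import *
xs=np.arange(-.036,.0361,.003)
for n in ("w9","w10","w11"):
    f=load(n); M=f["T"]; g=cv2.GaussianBlur(cv2.cvtColor(f["color"],cv2.COLOR_RGB2GRAY),(3,3),0)
    mp=np.array([[proj(f,(.519-a,-.065-b,.032),M) for b in xs] for a in xs],np.float32)
    R=cv2.remap(g,mp[...,0],mp[...,1],cv2.INTER_LINEAR); print(n)
    for row in R: print(' '.join(f"{x:3d}" for x in row))
E
```

```text
w9
108 114 114 134 157 164 153 135 118 116 104 107 116 117 109 102 107 119 145 158 160 146 122 112 109
113 112 134 161 158 135 112 113 126 149 132 135 151 153 142 123 131 116 109 116 147 161 147 125 111
114 133 161 150 121 115 133 161 166 163 144 156 161 166 161 138 140 159 143 111  98 138 156 148 123
137 160 152 112 110 150 163 168 169 160 142 162 166 168 163 143 141 166 167 153 114  95 129 157 140
159 151 112 105 129 145 151 162 168 161 139 154 167 166 159 138 143 165 164 155 140 103  90 138 154
161 125 104 130 144 141 129 144 166 164 146 137 150 152 143 134 154 159 145 140 141 131  99 101 146
140 102 127 156 164 161 146 128 155 169 165 144 131 134 146 159 164 144 138 156 162 156 132  91 114
110 100 143 165 170 168 158 129 141 167 167 165 159 158 165 166 164 138 152 160 163 167 152 105  86
 99 121 144 163 169 167 156 128 143 165 164 165 164 164 165 164 156 129 149 166 169 167 153 114  75
101 144 141 152 161 157 141 127 153 165 165 165 165 163 163 163 156 138 141 158 164 159 142 128  85
121 162 156 138 136 135 135 150 166 167 166 166 165 165 164 164 163 157 136 136 142 140 134 140  
[... 5710 characters left out ...]

123  92  97  94  93  92  91  94  95  92  86  81  87  92  93  90  87  92  90  94  97  92  78  66  64
142  88  72  88  94  91  98 104 105 102  91  81  79  84  81  81  80  80  82  89  87  75  65  62  66
148 100  63  74  89  93 101 110 112 106  97  85  80  79  76  76  76  75  77  83  77  65  61  62  76
131 106  73  64  71  85 100 109 112 106  97  87  86  80  77  77  78  76  74  72  64  62  62  70  85
107  97  91  69  59  66  89 103 105 101  92  89  90  82  78  78  78  77  75  73  66  64  69  83  86
 93  90  96  88  71  62  66  81  84  82  78  82  85  79  77  78  76  74  74  74  71  72  83  89  82
 92  82  89  93  87  76  65  64  63  62  61  64  66  65  70  75  78  76  75  75  74  76  84  84  75
```

The rectified jar views show all six balls in the jar. They stand clearly elsewhere partway through stirring (w10) and again afterwards (w11), so they were moved round. The rod is in its hole and the lever hangs free. I'll hand in.

```bash
python3 chk.py; python3 -c "
from plant import r
print(r.sign_off())"
```

```text
[[ 0.9961  0.0869  0.0077  0.5321]
 [-0.0869  0.9962 -0.0037  0.0646]
 [-0.008   0.003   1.      0.0916]
 [ 0.      0.      0.      1.    ]] [-0.5819 -0.1591 -7.3728] [ 0.0852 -0.1023  0.0065] 0.2947023621106195 47.15
remaining world [-0.0003 -0.0001  0.0006] tool [-0.0006 -0.0003  0.0002]
foot [ 0.5208 -0.0649  0.0912]
the job is handed in; nothing more can be done
None
```

The rod has been used and put back, and the lever is held over the pillar. I handed the job in at 47 s of the 72 s allowed, and the hand-in gives no verdict.

**What I did**
- I took the white rod out and stirred a little over three turns at roughly 17–27 mm from the jar's middle. I then stood the rod back in its own hole.
- I gripped the lever on its flats at 60 N and lowered it until the nose was about 28 mm inside the bore.

**Last checks**

| Check | Result |
|---|---|
| Bore centred on the pillar | within about 0.5 mm by calculation; nose seen in the bore |
| Lever level | within about 0.5° |
| Gap between foot and jar rim | about 29 mm |
| Wrist force | about 7 N, close to the lever's weight, with no side load |
| Balls | all six seen in the jar after lifting the rod, shifted partway through |
| Lid, beaker, flask | no sign of movement in the final camera images |

**What went wrong or disagreed**
- **Missed grips:** three grips closed on nothing, two on the rod and one on the lever. The fingers really end about 3 cm behind the stated tool point, so the rod was held only near its very top.
- **Rod lean:** it eased a little in the grip while stirring. The rod now leans in its hole slightly differently than at the start.
- **Balls:** after stirring, two ended near spots where balls had lain at the start. I rely on the mid-stir picture as evidence that they moved.
- **Tool tilt:** the gripper itself is tilted about 1.9°. The lever was gripped while lying flat, so its own level was not affected.

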